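# Unpin and open the reagent transit chest

## Task

Pull the retaining pin out of the hasp staple of the plywood transit chest, then lift the lid free, and lay pin and lid on the bench clear of each other, the lid flat with its handle up. Take the largest of the three bottles, the white one, out of the chest and stand it on the bench beside the beaker, with less than 80 mm of space between them. Keep it upright, set bottle and lid down without dropping them, leave the other two bottles in their cells, and do not shift or upset the beaker, the flask or the brown bottle.

Things in the scene. Friction and masses are not known exactly. Their poses are not given: they have to be found in the camera images.
- chest: Fixed plywood transit chest, outer 114 (x) x 208 (y) mm, rim 106 mm above the bench, walls 9 mm. Origin: centre of its underside; hasp side is -x, y to its left, z up. A 36 mm wide steel ledge, top level with the rim, juts out to x = -115 mm under the hasp and carries the staple. Carrying handles at both ends reach y = +-118 mm (z 49 to 65 mm).
- cells (a point): Centre of the chest's inner floor, 9 mm above the bench. Three cells stand in a row along the chest's y, centres at -65, 0 and +65 mm from here, each 96 (x) x 60 (y) mm, parted by dividers 42 mm high.
- staple (a point): Centre of the staple's opening, 97 mm in front (-x) of the chest's origin, 114 mm above the bench. The staple is a loop of 5 mm bar in the chest's x-z plane, opening 13 mm wide, its top 21 mm above the rim; it stands up through the hasp's slot. The pin passes through it along the chest's y.
- rear_edge (a point): Middle of the top outer edge of the chest's rear wall, 57 mm behind the origin, 106 mm up; the lid tips about this edge. Two steel keepers behind it (y = +-65 mm) rise 9 mm above the rim, reach to x = 73 mm and lip over the lid's tongues by 5.5 mm (3 to 8 with play).
- lid: Loose plywood lid, 114 x 208 x 10 mm, 0.2 to 0.45 kg. Origin: centre of its underside; axes as the chest at the start. A slotted 36 mm wide steel hasp, level with its underside, reaches to x = -121 mm; two rear tongues reach to +68 mm under the keepers. To free it: tip its hasp end up 0.2 rad or more about the rear edge, so that the hasp clears the staple, then draw it 10 mm or more to -x.
- lid_handle (a point): Middle of the lid's bow handle: a round bar 11 mm thick along the lid's y, free length 80 mm, 42 mm above the lid's underside (32 mm above its top face), at x = -4 mm of the lid.
- pin: Loose pin, 40 g: 8 mm steel shank from y = -30.5 to +20 mm, black hexagonal grip 16 mm across flats from y = +20 to +45 mm. Origin on its axis; y runs towards the grip. At the start it lies level on the hasp through the staple, grip to the chest's left (+y), axis 40 mm in front of the chest's front face; it slides out along +y, free after 35 mm.
- pin_grip (a point): Middle of the pin's hexagonal grip, on its axis.
- bottle: The bottle to take out: white body 46 mm thick, 92 mm tall, with a blue screw cap 26 mm thick from 77 to 92 mm above its underside (shoulder just below the cap), 0.08 to 0.15 kg. Origin: centre of its underside. In one of the three cells. Upright at the start.
- dropper: Slender brown dropper bottle, 28 mm thick, 84 mm tall with a black bulb 12 mm thick; in another cell; stays there. Origin: centre of its underside.
- weighing: Clear glass weighing bottle with lid, 35 mm thick, 65 mm tall; in another cell; stays there. Origin: centre of its underside.
- beaker: Empty 250 ml glass beaker on the bench, 75 mm wide, 92 mm tall. Origin: centre of its underside. Must not be moved.
- flask: Conical flask on the bench, 83 mm wide, 130 mm tall. Origin: centre of its underside. Must not be moved.
- amber: Brown bottle with a black cap on the bench, 60 mm wide, 125 mm tall. Origin: centre of its underside. Must not be moved.
- mag_stirrer: Fixed white magnetic stirrer, never moves; x from -90 (knob side) to +72 mm, y +-70 mm, 69 mm tall, origin under its centre, square to the bench. Bench in these axes: front edge at x = -423 mm, left edge at y = +235 mm. But for the things named here the bench is bare from there to x = -100 mm (right of the stirrer, to x = 0), and rightwards to y = -340 mm.

How it is judged:
By the outcome, as a careful person would: the job done as asked, in the order asked, and still so for the second after the job is handed in, with the robot touching nothing.
It also fails if it takes over 72 s, if anything falls off the work surface, if the arm or the gripper's body presses on something with over 40 N, if the wrist force passes 120 N, or if a joint passes its speed limit or range.

## Robot

A 6-joint arm with a two-finger parallel gripper is mounted at the origin on a cart in front of the work surface, level with it; the furniture and walls round the work are solid. World frame = base frame: x ahead of the robot, y to its left, z up, the work surface at z = 0. Lengths are in m, angles in rad, forces in N, time in s.
With the tool pointing down it reaches from about 0.375 to 0.9 m from the base axis. Payload 3.1 kg.
Tool frame: the origin (TCP) lies midway between the tips of the shut fingers; the grasp point (between the pads) lies 19 mm behind it; z points along the fingers, y is the direction in which the jaws open and shut (so a half turn about z gives the same grasp; the last joint's range is limited). The gripper opens to 85 mm and grips with 20 to 120 N. Pads are 22 mm wide; open, the fingers measure 114 mm over their backs; the gripper's body (76 mm by 85 mm) begins 54 mm behind the grasp point. The pads swing forward as they close: fully open they stand 13 mm farther back than shut.
Start: joints at [1.054, 0.527, 1.433, -0, 1.181, -0.178], TCP at [0.208, 0.589, 0.194] pointing down, gripper open.
Joint ranges: [-3.08, 3.08], [-0.75, 2.2], [0.22, 2.44], [-1.43, 4.57], [0, 2.65], [-2.85, 2.85]. Speed limits (rad/s): [2.79, 2.79, 3.14, 3.14, 3.14, 3.14].

## Interface

Orientations are given as a unit quaternion [x, y, z, w].
In Python, from station import manip gives the robot as it stands. The module is installed in compiled form; this text tells all that it offers.
- The arm moves only by the tool drive_tool, never from a script. Its argument "deltas" is one flat list of numbers, 4 for each row, row after row: the shift along the tool's x, y, z in cm, then the turn about the tool's z in degrees. A call has 1 to 12 rows; each row is the pose to reach, as a shift and turn from the pose measured when the call began, along the tool's axes at that moment; what a row does not reach only later rows make up. A row lasts 1/10 s, in which the tool goes at most 50 mm and 8.59 degrees, less where a joint would pass 70% of its speed; a pose out of reach is approached as far as the arm can. A call with a gripper value outside its range is refused whole. "hand" is the finger opening in cm, from 0 to 8.54, set as the call begins (left out, the last holds). The fingers move at their own pace and stop on an object; "squeeze" is the grip in N (left out, the last holds). Time passes only in rows, so rows that repeat a pose let the fingers close. It gives the time, the measured TCP pose, the force and the opening at its end, in the units of the state.
- manip.sense(): the state, without advancing time (a new reading comes with each control period).
- manip.snapshot(name): name is "scene" or "top"; returns a dict with "frame" (420x560x3 uint8, red, green, blue), "depth" (420x560 float32, m along the optical axis (not along the pixel's ray), 0 where there is no reading), "fx", "fy", "cx", "cy" (pixels), "R" (3x3) and "t" (3): a world point X has camera coordinates R X + t. Camera axes: x right, y down, z forward; pixel columns grow to the right and rows downward; lengths in m; the calibration is good to about 2 mm. A picture is of the moment at which its call begins.
- manip.sign_off(): hands the job in, once; it reports no verdict.
The state is a dict: "t": time; "q": joint angles; "qd": joint speeds; "tau": joint torques, N m; "tcp_pos": TCP position; "tool_rot": TCP orientation; "force": force on the tool from outside, world axes, zero at the start; "ft_torque": the same for the moment, N m; "finger_gap": opening from 0.0 (shut) to 1.0 (fully open).
Only numpy, scipy, OpenCV 4.12 (cv2) and the standard library are available. Lean on these libraries where they do the work, as an engineer would, in place of code of your own. Each camera call takes 0.05 s, during which the arm holds its last target.

## Working session

There is one attempt and no reset: what is moved stays moved. The work goes in short steps, Python scripts to look and compute and a tool call to move; the robot and the scene stay as the last step left them, time stands still between calls to the robot, and variables do not carry over. Pictures are saved under pics/ and viewed, and the job is handed in when it is done.

Besides the shell and the picture viewer there is one more tool, called after "Call:" by a JSON object that holds its "api" and its "payload", one argument or row to a line. drive_tool: Moves the arm, as the interface text tells. Its arguments: {"type":"object","properties":{"deltas":{"type":"array"},"hand":{"type":"number"},"squeeze":{"type":"number"}},"required":["deltas"]}

```bash
mkdir -p pics; ls; cat > h.py <<'E'
import numpy as np, cv2
from station import manip
def snap(n,f):
    s=manip.snapshot(n); cv2.imwrite('pics/'+f+'.png',s['frame'][:,:,::-1]); np.savez('pics/'+f+'.npz',**s); return s
def cloud(s):
    d=np.array(s['depth'],float); v,u=np.mgrid[:d.shape[0],:d.shape[1]]
    c=np.stack([(u-s['cx'])/s['fx']*d,(v-s['cy'])/s['fy']*d,d],-1)
    return (c-np.array(s['t']))@np.array(s['R'])
E
python3 - <<'E'
from h import *
st=manip.sense(); print(st)
for n in('scene','top'):
    s=snap(n,n+'0'); print(n,s['fx'],s['R'],s['t'],-np.array(s['R']).T@s['t'])
E
```

```text
pics
{'t': 0.0, 'q': array([ 1.05349888e+00,  5.28472969e-01,  1.43386679e+00, -1.21349173e-05,
        1.18134635e+00, -1.78497469e-01]), 'qd': array([-0.00052151, -0.00017365, -0.00087787, -0.00142431, -0.00034917,
       -0.00080037]), 'tau': array([-4.19251965e-04, -4.42352128e+01, -1.78020072e+01, -3.61853636e-04,
        8.24505201e-03, -2.29346441e-06]), 'tcp_pos': array([0.20731529, 0.5888104 , 0.19324078]), 'tool_rot': array([ 1.68588588e-01,  9.85685950e-01, -9.85929687e-04, -3.51576807e-04]), 'force': array([-0.30370331,  0.28742148,  0.91309972]), 'ft_torque': array([ 0.00728527, -0.00974451,  0.06405819]), 'finger_gap': 1.0007360841070747}
scene 419.8689271736911 [[-0.55721555 -0.83028695  0.01159329]
 [-0.50968795  0.33096897 -0.79415221]
 [ 0.6555372  -0.44842292 -0.60760831]] [0.11360466 0.49072671 0.40243554] [0.04960831 0.11237047 0.63291783]
top 391.4495223668875 [[-0.03053546 -0.99949155  0.00917763]
 [-0.98708512  0.02870927 -0.15760311]
 [ 0.15725949 -0.01387159 -0.98745989]] [-0.26284005  0.60667913  0.86561833] [ 0.4546913  -0.26811623  0.95279015]
```

View pics/scene0.png

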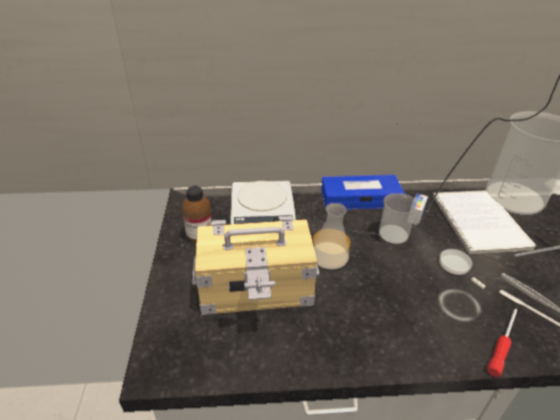

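View pics/top0.png

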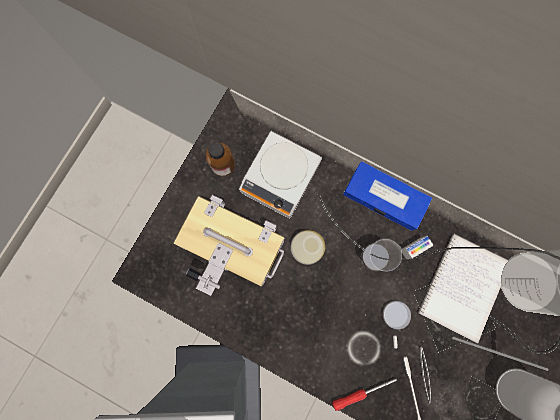

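The top view shows the chest (lid centre ~(229,241), pin at ~(205,280), black grip ~(193,272)), flask (308,247), beaker (382,254), amber (219,158) and stirrer (281,172). I'll measure these next.

```bash
cat > m1.py <<'E'
from h import *
s=snap('top','top1'); P=cloud(s); np.save('pics/P.npy',P)
s2=snap('scene','scene1'); P2=cloud(s2)
def rep(name,sel,A):
    Q=A[sel]; print(name,len(Q),Q.mean(0).round(4),Q.min(0).round(3),Q.max(0).round(3)); return Q
z=P[...,2]
v,u=np.mgrid[:420,:560]
# lid top face z ~.116
m=(abs(z-.116)<.004)&(u>165)&(u<295)&(v>190)&(v<300)
Q=rep('lid',m,P)
r=cv2.minAreaRect((Q[:,:2]*1000).astype(np.float32)); print(r)
m=(abs(z-.152)<.006)&(u>165)&(u<295)&(v>190)&(v<300); Q=rep('handle',m,P); print(cv2.minAreaRect((Q[:,:2]*1000).astype(np.float32)))
for n,(a,b,c,d) in dict(flask=(285,330,220,275),beaker=(358,405,230,280),amber=(200,240,138,182),stir=(235,325,125,220),pin=(180,225,260,300)).items():
    reg=(u>a)&(u<b)&(v>c)&(v<d)&(z>.012); Q=rep(n,reg,P)
    for lo in np.arange(.01,.15,.02):
        k=Q[(Q[:,2]>lo)&(Q[:,2]<lo+.02)]
        if len(k)>15: print('  ',lo.round(2),len(k),k.mean(0).round(4),k.min(0).round(3),k.max(0).round(3))
for n,(x0,x1,y0,y1) in dict(t=(165,300,185,305),).items():
    cv2.imwrite('pics/zt.png',cv2.resize(s['frame'][y0:y1,x0:x1,::-1],None,fx=5.5,fy=4.9,interpolation=cv2.INTER_CUBIC)[:600,:800])
cv2.imwrite('pics/zs.png',cv2.resize(s2['frame'][180:320,180:340,::-1],None,fx=4.2,fy=4.2,interpolation=cv2.INTER_CUBIC))
E
python3 m1.py
```

```text
lid 4835 [ 0.5332 -0.1671  0.1173] [ 0.421 -0.284  0.112] [ 0.635 -0.051  0.12 ]
((514.5783081054688, -156.43801879882812), (207.87115478515625, 192.8533477783203), 62.52914047241211)
handle 264 [ 0.5312 -0.1666  0.1533] [ 0.505 -0.211  0.146] [ 0.557 -0.118  0.157]
((532.114501953125, -165.15029907226562), (103.92510223388672, 10.849113464355469), 62.900367736816406)
flask 939 [ 0.5187 -0.3385  0.0753] [ 0.455 -0.38   0.012] [ 0.561 -0.268  0.953]
   0.01 66 [ 0.5102 -0.3204  0.0179] [ 0.483 -0.367  0.012] [ 0.561 -0.302  0.029]
   0.03 451 [ 0.5222 -0.3436  0.0457] [ 0.484 -0.38   0.031] [ 0.561 -0.305  0.05 ]
   0.05 150 [ 0.5167 -0.3348  0.0596] [ 0.493 -0.372  0.05 ] [ 0.55  -0.314  0.07 ]
   0.07 97 [ 0.5148 -0.3326  0.0788] [ 0.498 -0.362  0.07 ] [ 0.546 -0.32   0.089]
   0.09 20 [ 0.5224 -0.338   0.0973] [ 0.504 -0.358  0.091] [ 0.536 -0.325  0.109]
   0.11 115 [ 0.5209 -0.3452  0.1256] [ 0.502 -0.363  0.112] [ 0.54  -0.325  0.13 ]
   0.13 27 [ 0.5232 -0.345   0.1311] [ 0.502 -0.363  0.13 ] [ 0.54  -0.325  0.133]
beaker 674 [ 0.496  -0.5097  0.0774] [ 0.455 -0.575  0.012] [ 0
[... 1071 characters left out ...]
7  0.012] [ 0.828 -0.184  0.953]
   0.01 153 [ 0.6934 -0.3255  0.0215] [ 0.594 -0.397  0.012] [ 0.828 -0.187  0.03 ]
   0.03 230 [ 0.6644 -0.2773  0.0424] [ 0.594 -0.395  0.03 ] [ 0.82  -0.184  0.05 ]
   0.05 2996 [ 0.6914 -0.2818  0.0639] [ 0.599 -0.393  0.05 ] [ 0.813 -0.19   0.07 ]
   0.07 884 [ 0.7095 -0.292   0.0711] [ 0.619 -0.346  0.07 ] [ 0.765 -0.236  0.075]
   0.11 31 [ 0.5831 -0.1911  0.1171] [ 0.58  -0.205  0.114] [ 0.589 -0.184  0.119]
pin 730 [ 0.46   -0.1248  0.1243] [ 0.421 -0.268  0.104] [ 0.493 -0.077  0.953]
   0.09 104 [ 0.4554 -0.1284  0.1085] [ 0.421 -0.156  0.104] [ 0.493 -0.098  0.11 ]
   0.11 617 [ 0.4608 -0.1224  0.1161] [ 0.421 -0.158  0.11 ] [ 0.492 -0.077  0.13 ]
```

```bash
python3 - <<'E'
import numpy as np,cv2
for f,(x0,x1,y0,y1) in dict(scene0=(300,440,160,280),top0=(285,445,190,310)).items():
    im=cv2.imread(f'pics/{f}.png'); cv2.imwrite(f'pics/b_{f}.png',cv2.resize(im[y0:y1,x0:x1],None,fx=5,fy=5,interpolation=cv2.INTER_CUBIC))
E
```

```text
(no output)
```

View pics/zt.png

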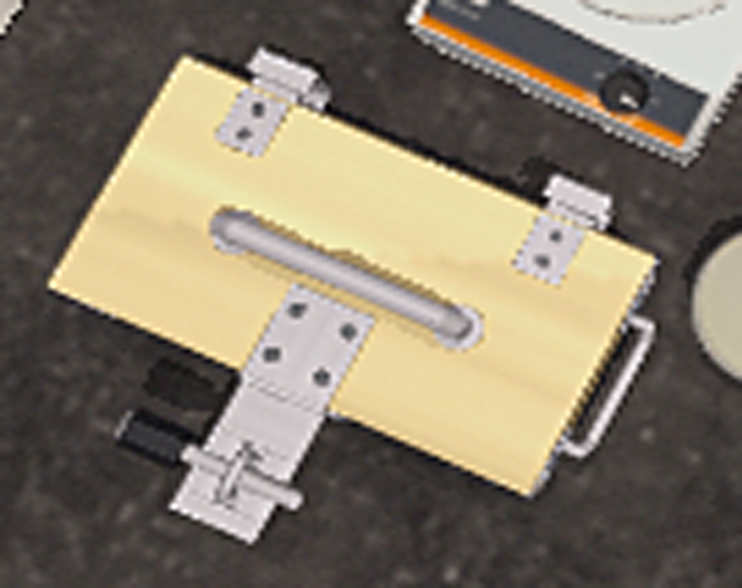

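View pics/zs.png

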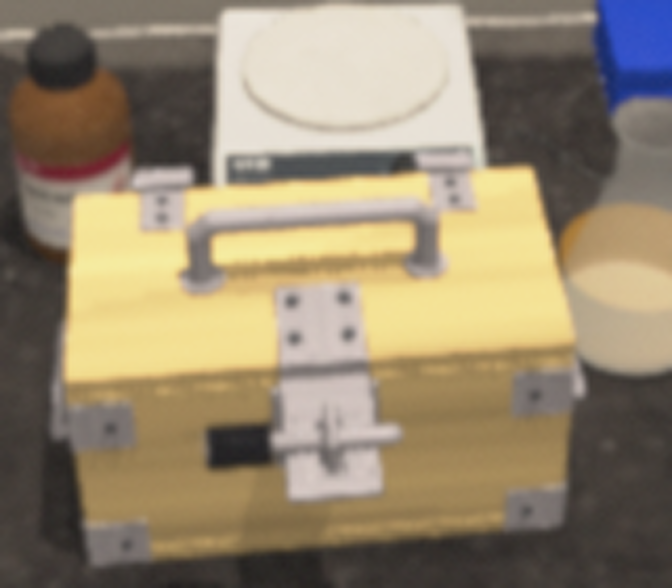

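View pics/b_scene0.png

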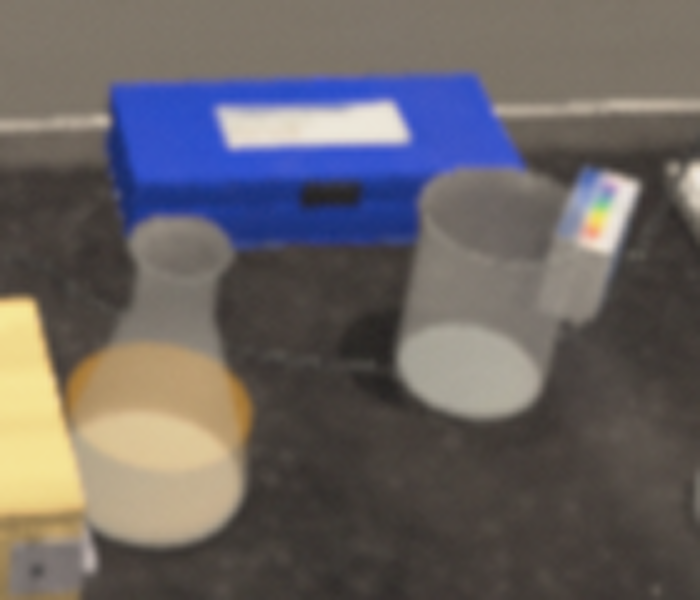

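```bash
cat > m2.py <<'E'
from h import *
from scipy.optimize import minimize
s=np.load('pics/top1.npz'); P=cloud(s); z=P[...,2]; v,u=np.mgrid[:420,:560]
from scipy.ndimage import label
def rectfit(mask,L,W,c0,yaw0,tag):
    Q=P[mask][:,:2]
    def cost(p):
        c,sn=np.cos(p[2]),np.sin(p[2]); d=Q-p[:2]
        a=np.abs(d@[c,sn])-L/2; b=np.abs(d@[-sn,c])-W/2
        out=np.maximum(np.maximum(a,b),0); return np.minimum(out,.006).sum()
    best=min((minimize(cost,[c0[0]+dx,c0[1]+dy,yaw0],method='Nelder-Mead',options=dict(xatol=1e-5,fatol=1e-6)) for dx in(-.005,0,.005) for dy in(-.005,0,.005)),key=lambda r:r.fun)
    print(tag,best.x.round(4),np.degrees(best.x[2]).round(2),best.fun.round(4),len(Q)); return best.x
m=(abs(z-.1165)<.004)&(u>165)&(u<295)&(v>190)&(v<300)
a=rectfit(m,.114,.208,(.5357,-.167),np.radians(-27.1),'lid')
m=(abs(z-.068)<.007)&(u>235)&(u<325)&(v>125)&(v<220)
Q=P[m][:,:2].astype(np.float32); print(cv2.minAreaRect(Q*1000))
b=rectfit(m,.162,.14,Q.mean(0),np.radians(-27),'stir')
c,sn=np.cos(b[2]),np.sin(b[2]); O=b[:2]+.009*np.array([c,sn])
print('stirO',O)
Rb=np.array([[c,sn],[-sn,c]])
for n,p in dict(base=(0,0),chest=a[:2],flask=(.521,-.345),beaker=(.4955,-.509),amber=(.7345,-.142)).items(): print(n,(Rb@(np.array(p)-O)).round(3))
for n,p in dict(FL=(-.423,.235),FR=(-.423,-.34),BL=(-.1,.235),BR=(0,-.34)).items(): print(n,(O+Rb.T@np.array(p)).round(3))
# objects circles via top slices
def circ(a0,b0,c0,d0,lo,hi):
    reg=(u>a0)&(u<b0)&(v>c0)&(v<d0)&(z>lo)&(z<hi); (x,y),r=cv2.minEnclosingCircle((P[reg][:,:2]*1000).astype(np.float32)); print(round(x),round(y),round(r,1),reg.sum())
circ(358,405,230,280,.085,.1); circ(285,330,220,275,.12,.14); circ(200,240,138,182,.112,.135)
circ(350,383,330,368,-.02,.02)
E
python3 m2.py
```

```text
lid [ 0.5358 -0.1674 -0.482 ] -27.62 1.9043 4965
((727.537353515625, -301.2437744140625), (139.4534149169922, 226.78933715820312), 59.76982498168945)
stir [ 0.6957 -0.2826 -0.524 ] -30.02 0.012 3331
stirO [ 0.70345295 -0.28712761]
base [-0.753 -0.103]
chest [-0.205  0.02 ]
flask [-0.129 -0.141]
beaker [-0.069 -0.296]
amber [-0.046  0.141]
FL [0.455 0.128]
FR [ 0.167 -0.37 ]
BL [ 0.734 -0.034]
BR [ 0.533 -0.582]
497 -508 36.7 167
520 -343 20.0 133
735 -141 17.6 209
282 -474 54.5 1178
```

```bash
cat >> h.py <<'E'
def rel(target,yaw,st=None):
    """target world TCP, yaw deg of tool y -> cm/deg deltas"""
    from scipy.spatial.transform import Rotation as Ro
    st=st or manip.sense(); R=Ro.from_quat(st['tool_rot']).as_matrix()
    d=R.T@(np.array(target)-st['tcp_pos'])*100
    cur=np.degrees(np.arctan2(R[1,1],R[0,1])); t=-(yaw-cur); t=(t+180)%360-180
    return d.round(2),round(t,1),'alt',round(t-180*np.sign(t),1)
E
python3 - <<'E'
from h import *
from scipy.ndimage import label
s=np.load('pics/top1.npz'); P=cloud(s); z=P[...,2]; v,u=np.mgrid[:420,:560]; f=s['frame'].astype(int)
m=(abs(z-.1165)<.005)&(u>165)&(u<295)&(v>190)&(v<300)&(f[...,0]-f[...,2]>40)
l,n=label(m); k=np.bincount(l.ravel())[1:].argmax()+1; Q=P[l==k]
print('lid',cv2.minAreaRect((Q[:,:2]*1000).astype(np.float32)),np.median(Q[:,2]))
g=(u>180)&(u<225)&(v>255)&(v<300)&(f.sum(-1)<120)&(z>.105)&(z<.13)
Q=P[g]; print('grip',len(Q),Q.mean(0),cv2.minAreaRect((Q[:,:2]*1000).astype(np.float32)),Q[:,2].max())
sh=(u>180)&(u<225)&(v>255)&(v<300)&(z>.1145)&(z<.121)&(f.sum(-1)>200)
Q=P[sh]; w=np.linalg.svd(Q[:,:2]-Q[:,:2].mean(0))[2][0]; print('shank',len(Q),Q.mean(0),np.degrees(np.arctan2(w[1],w[0])))
ch=np.array([.5358,-.1674]);yw=np.radians(-27.5);R=np.array([[np.cos(yw),-np.sin(yw)],[np.sin(yw),np.cos(yw)]])
for n,p in dict(grip=(-.097,.0325),handle=(-.004,0),st=(-.097,0)).items(): print(n,ch+R@np.array(p))
E
```

```text
lid ((535.4417724609375, -167.288330078125), (207.86669921875, 114.231201171875), 62.53619384765625) 0.11745123105786645
grip 54 [ 0.46626124 -0.09230359  0.11994987] ((465.565185546875, -91.67280578613281), (24.232364654541016, 17.688438415527344), 62.11976623535156) 0.12506045749389566
shank 218 [ 0.47654703 -0.13366243  0.1185062 ] 166.8306984121746
grip [ 0.46476678 -0.09378253]
handle [ 0.53225196 -0.16555301]
st [ 0.44975995 -0.12261038]
```

```bash
python3 - <<'E'
from h import *
print(rel((.466,-.091,.24),-27.5))
E
```

```text
(array([-46.98, -55.55,  -4.58]), np.float64(98.1), 'alt', np.float64(-81.9))
```

Call:
{"api": "drive_tool", "payload": {
  "deltas": [-1.5,-4,-3,8,-4.5,-8,-4.6,16,-7.5,-12,-4.6,24,-10.5,-16,-4.6,32,-13.5,-20,-4.6,40,-17,-24,-4.6,48,-20.5,-28,-4.6,56,-24,-32,-4.6,64,-28,-35.5,-4.6,72,-31.5,-39,-4.6,80,-35,-42.5,-4.6,88,-38.5,-46,-4.6,96],
  "hand": 3.4,
  "squeeze": 40
}}

```text
t: 1.4
tcp_pos: [0.4116, 0.0391, 0.2403]
tool_rot: [0.847, 0.532, -0.0, 0.0]
force: [1.3, 1.0, 0.3]
finger_gap: 0.398
```

```bash
python3 - <<'E'
from h import *
print(rel((.466,-.091,.20),-27.5),manip.sense()['tcp_pos'])
E
```

```text
(array([-9.34, 10.55,  4.05]), np.float64(1.7), 'alt', np.float64(-178.3)) [0.41158504 0.03907426 0.2403139 ]
```

Call:
{"api": "drive_tool", "payload": {
  "deltas": [-2,3,0.5,1.7,-4,6,1.5,1.7,-7,9,3,1.7,-9.3,10.5,4,1.7,-9.3,10.5,4,1.7,-9.3,10.5,4,1.7,-9.3,10.5,4,1.7,-9.3,10.5,4,1.7]
}}

```text
t: 2.2
tcp_pos: [0.4655, -0.0892, 0.2009]
tool_rot: [0.854, 0.52, -0.0, 0.001]
force: [-0.3, -0.1, 0.1]
finger_gap: 0.401
```

```bash
python3 - <<'E'
from h import *
print(rel((.466,-.091,.106),-27.5),manip.sense()['tcp_pos'])
s=snap('top','t2'); cv2.imwrite('pics/t2z.png',cv2.resize(s['frame'][200:340,140:320,::-1],None,fx=4,fy=4))
s=snap('scene','s2'); cv2.imwrite('pics/s2z.png',cv2.resize(s['frame'][150:320,150:340,::-1],None,fx=3.5,fy=3.5))
E
```

```text
(array([-0.13,  0.12,  9.49]), np.float64(0.1), 'alt', np.float64(-179.9)) [ 0.46552336 -0.08919347  0.20094384]
```

View pics/t2z.png

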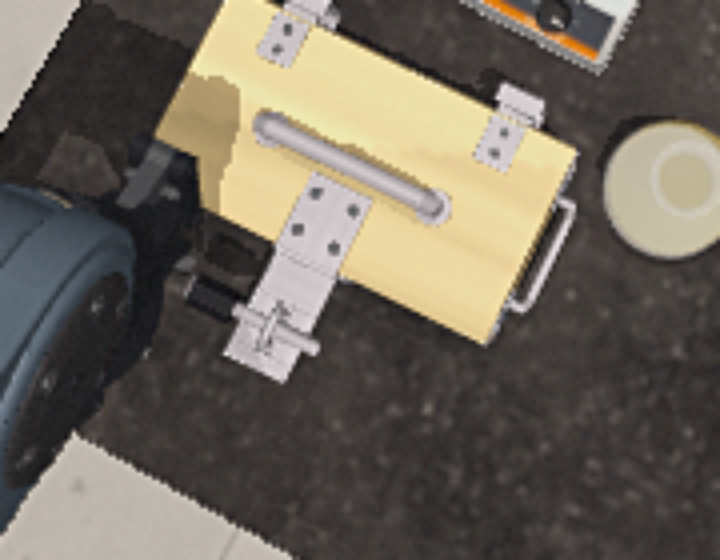

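View pics/s2z.png

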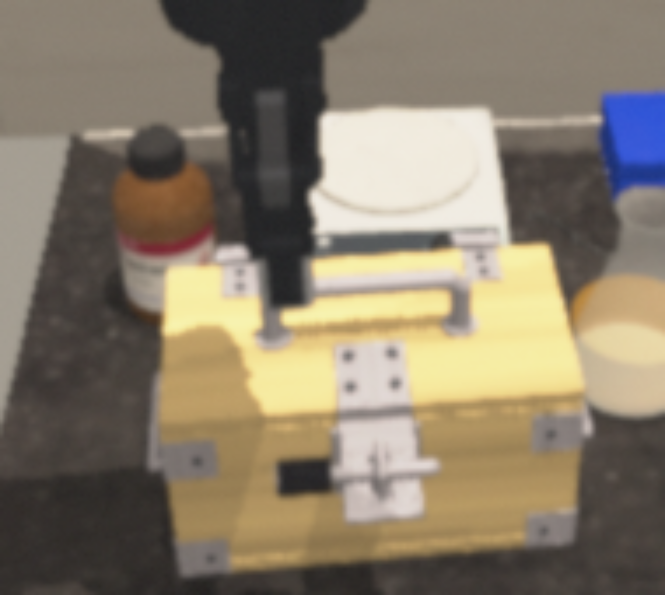

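The gripper hangs over the black grip, jaws along chest x. I'll go down and close.

Call:
{"api": "drive_tool", "payload": {
  "deltas": [-0.1,0.1,2.5,0,-0.1,0.1,5,0,-0.1,0.1,7,0,-0.1,0.1,8.5,0,-0.1,0.1,9.3,0,-0.1,0.1,9.5,0,-0.1,0.1,9.5,0,-0.1,0.1,9.5,0]
}}

```text
t: 3.1
tcp_pos: [0.4668, -0.091, 0.1067]
tool_rot: [0.854, 0.52, 0.001, 0.001]
force: [-0.3, 0.1, -0.6]
finger_gap: 0.399
```

Call:
{"api": "drive_tool", "payload": {
  "deltas": [0,0,0,0,0,0,0,0,0,0,0,0,0,0,0,0,0,0,0,0,0,0,0,0],
  "hand": 0,
  "squeeze": 40
}}

```text
t: 3.7
tcp_pos: [0.4668, -0.091, 0.1067]
tool_rot: [0.854, 0.52, 0.0, 0.001]
force: [1.2, 0.9, -1.5]
finger_gap: -0.002
```

```bash
python3 - <<'E'
from h import *
st=manip.sense();print(st['tcp_pos'],st['force'],st['finger_gap'])
s=snap('scene','s3'); cv2.imwrite('pics/s3z.png',cv2.resize(s['frame'][150:320,150:340,::-1],None,fx=3.5,fy=3.5))
E
```

```text
[ 0.46682729 -0.09101253  0.10669657] [ 1.15103049  0.8525502  -1.4714957 ] -0.0024748935142843704
```

View pics/s3z.png

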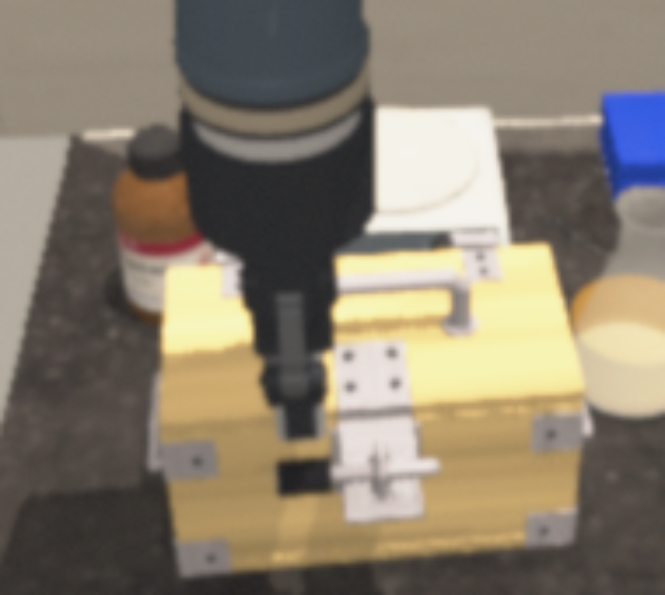

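```bash
python3 - <<'E'
from h import *
a=np.load('pics/scene1.npz'); P=cloud(a); f=a['frame'].astype(int)
b=np.load('pics/s3.npz'); P3=cloud(b)
v,u=np.mgrid[:420,:560]
g=(u>228)&(u<245)&(v>279)&(v<293)
print(f[280:292:2,226:248:2].sum(-1)); 
m=g&(f.sum(-1)<120); Q=P[m]; print(len(Q),np.median(Q,0),Q.min(0),Q.max(0))
# finger tips in s3
m=(u>228)&(u<245)&(v>262)&(v<276); Q=P3[m]; print(np.median(Q,0)); print(P3[274,232:244:3],b['frame'][274,232:244:3])
t=np.load('pics/top1.npz')
for n,c in(('scene',a),('top',t)):
  for X in ((.4655,-.0923,.114),(.4668,-.091,.1067),):
    q=c['R']@np.array(X)+c['t']; print(n,X,c['fx']*q[0]/q[2]+c['cx'],c['fy']*q[1]/q[2]+c['cy'])
PT=cloud(t); ft=t['frame'].astype(int)
print(ft[268:280,184:204:1].sum(-1)); print(PT[268:280,184:204,2].round(3))
E
```

```text
[[374 370 338 325 313 311 299 288 274 270 342]
 [355 326 178 159 153 145 139 128 123 258 409]
 [350 334 153 117 130 138 134 130 127 356 555]
 [371 354 165 108 114 117 116 118 116 271 436]
 [369 341 162 110 108 110 106 109 112 184 278]
 [364 326 155 126 135 160 172 169 180 228 311]]
52 [ 0.46035504 -0.08629603  0.11829792] [ 0.45500047 -0.09512888  0.11433586] [ 0.46773111 -0.07800286  0.12321988]
[ 0.45575316 -0.08305323  0.16368109]
[[ 0.457493   -0.07904577  0.15648869]
 [ 0.45522704 -0.08299964  0.15619773]
 [ 0.45398209 -0.08746541  0.154695  ]
 [ 0.45723369 -0.09424375  0.1478216 ]] [[ 67  65  63]
 [ 60  57  54]
 [ 73  67  60]
 [148 136 121]]
scene (0.4655, -0.0923, 0.114) 238.36523324052717 285.80266857613594
scene (0.4668, -0.091, 0.1067) 237.4947565423608 288.65447460242115
top (0.4655, -0.0923, 0.114) 193.51939075068162 274.24988428141455
top (0.4668, -0.091, 0.1067) 193.63004207779863 273.6748679302649
[[157 169 172 155 186 156 101 114 166 184 166 174 166 173 121 143 146 121
  130 122]
 [165 153 165 185 368 145  65  65  91 143 175 174 173 174 212 265 233 212
  220 173]
 [18
[... 1883 characters left out ...]
0.119  0.121  0.121  0.124  0.122  0.124  0.125
   0.122  0.123  0.125  0.125  0.124  0.116  0.001 -0.002  0.     0.11 ]
 [ 0.001  0.002  0.     0.116  0.119  0.12   0.122  0.123  0.125  0.123
   0.124  0.122  0.123  0.123  0.12   0.118  0.117 -0.002  0.114  0.113]
 [ 0.001  0.004  0.003 -0.     0.     0.118  0.119  0.122  0.125  0.122
   0.122  0.123  0.124  0.12   0.119  0.118  0.119  0.118  0.117  0.112]
 [-0.004  0.002  0.004  0.001 -0.     0.002  0.006  0.116  0.117  0.12
   0.122  0.122  0.121  0.119  0.119  0.119  0.118  0.116  0.121  0.953]
 [ 0.003  0.     0.001  0.003  0.001 -0.001 -0.002  0.001 -0.001  0.115
   0.119  0.121  0.123  0.116 -0.002  0.118  0.119  0.123  0.118  0.12 ]]
```

```bash
python3 - <<'E'
from h import *
a=np.load('pics/scene1.npz'); b=np.load('pics/s3.npz'); A=cloud(a);B=cloud(b)
for r in range(240,296,2): print(r,a['depth'][r,236].round(3),b['depth'][r,236].round(3),B[r,236].round(3),b['frame'][r,236],A[r,236].round(3))
im=b['frame'][225:305,190:290,::-1]; cv2.imwrite('pics/s3q.png',cv2.resize(im,None,fx=7,fy=7,interpolation=cv2.INTER_NEAREST))
from h import manip; s=snap('top','t3'); cv2.imwrite('pics/t3z.png',cv2.resize(s['frame'][200:340,140:320,::-1],None,fx=4,fy=4))
E
```

```text
240 0.766 0.565 [ 0.428 -0.075  0.251] [62 61 61] [ 0.563 -0.142  0.115]
242 0.758 0.564 [ 0.426 -0.074  0.249] [65 65 64] [ 0.556 -0.138  0.117]
244 0.755 0.564 [ 0.425 -0.073  0.247] [66 65 65] [ 0.552 -0.136  0.116]
246 0.752 0.565 [ 0.424 -0.073  0.244] [71 69 69] [ 0.548 -0.134  0.116]
248 0.747 0.564 [ 0.422 -0.072  0.243] [74 73 72] [ 0.544 -0.131  0.116]
250 0.744 0.562 [ 0.419 -0.07   0.242] [75 74 74] [ 0.539 -0.129  0.115]
252 0.739 0.561 [ 0.418 -0.069  0.24 ] [81 80 79] [ 0.534 -0.126  0.116]
254 0.738 0.563 [ 0.417 -0.069  0.237] [73 72 72] [ 0.532 -0.125  0.114]
256 0.731 0.561 [ 0.415 -0.067  0.236] [77 75 74] [ 0.526 -0.121  0.116]
258 0.728 0.56 [ 0.413 -0.066  0.235] [85 84 85] [ 0.522 -0.119  0.116]
260 0.724 0.559 [ 0.411 -0.065  0.233] [75 75 74] [ 0.518 -0.117  0.115]
262 0.719 0.56 [ 0.41  -0.064  0.23 ] [62 61 61] [ 0.513 -0.114  0.116]
264 0.716 0.583 [ 0.423 -0.07   0.212] [44 44 45] [ 0.509 -0.112  0.115]
266 0.713 0.636 [ 0.456 -0.086  0.171] [41 42 44] [ 0.506 -0.11   0.115]
268 0.711 0.636 [ 0.454 -0.085  0.169] [43 43 45] [ 0.502 -0.108  0.114]
270 0.7
[... 253 characters left out ...]
61 137 100] [ 0.502 -0.107  0.095]
278 0.728 0.729 [ 0.505 -0.108  0.087] [188 156 103] [ 0.504 -0.108  0.088]
280 0.728 0.727 [ 0.502 -0.106  0.086] [151 127  86] [ 0.502 -0.107  0.085]
282 0.676 0.676 [ 0.469 -0.09   0.121] [48 43 37] [ 0.469 -0.09   0.121]
284 0.672 0.672 [ 0.464 -0.088  0.122] [36 34 35] [ 0.465 -0.088  0.122]
286 0.67 0.672 [ 0.463 -0.087  0.12 ] [37 35 38] [ 0.461 -0.086  0.121]
288 0.671 0.672 [ 0.461 -0.086  0.117] [41 39 39] [ 0.46  -0.085  0.118]
290 0.672 0.673 [ 0.46  -0.085  0.114] [72 63 48] [ 0.46  -0.085  0.114]
292 0.748 0.747 [ 0.503 -0.105  0.054] [174 145  97] [ 0.504 -0.106  0.053]
294 0.75 0.75 [ 0.503 -0.105  0.049] [194 161 106] [ 0.503 -0.105  0.049]
```

View pics/s3q.png

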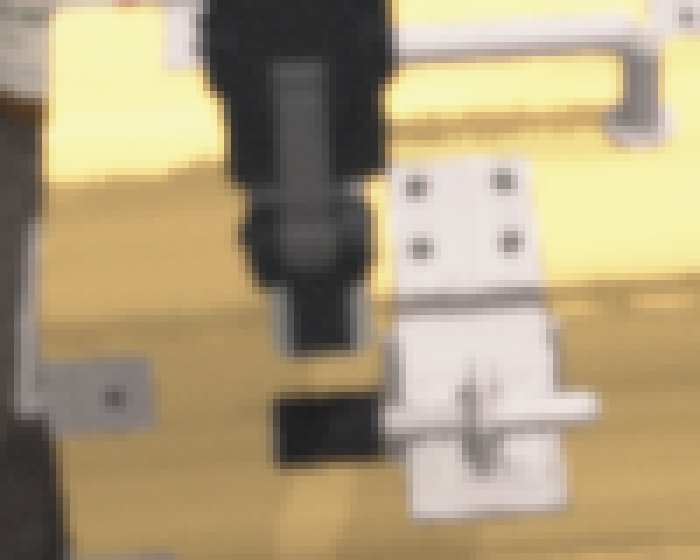

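View pics/t3z.png

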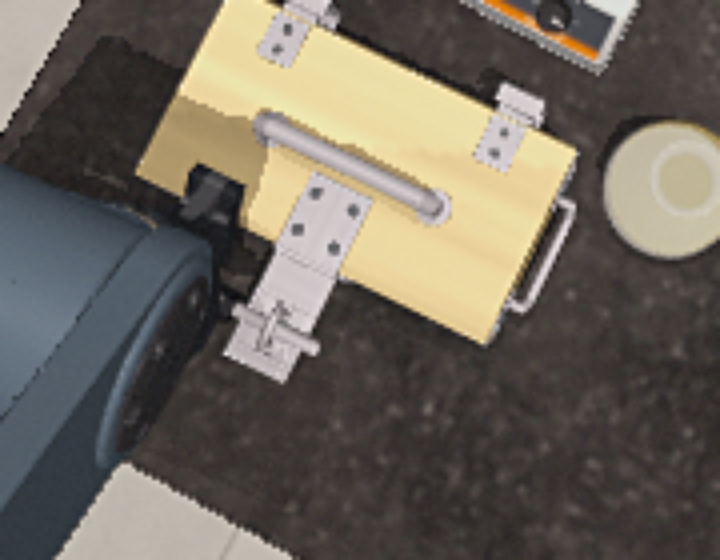

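```bash
python3 - <<'E'
from h import *
b=np.load('pics/s2.npz'); B=cloud(b)
for r in range(215,246,2): print(r,B[r,232].round(3),B[r,228].round(3),b['frame'][r,232])
# lowest points of gripper in s3/s2
for f,z in(('s2',.2009),('s3',.1067)):
    b=np.load(f'pics/{f}.npz');B=cloud(b);A=cloud(np.load('pics/scene1.npz'))
    m=(b['depth']<np.load('pics/scene1.npz')['depth']-.02)&(b['depth']>0)&(B[...,2]>.02)
    Q=B[m]; print(f,len(Q),np.percentile(Q[:,2],[0.1,.5,1,2,5]).round(3)); k=Q[Q[:,2]<np.percentile(Q[:,2],3)]; print(k.mean(0))
st=manip.sense();print(st['q'])
st0=np.load('pics/top1.npz')
E
```

```text
215 [ 0.415 -0.066  0.307] [ 0.418 -0.062  0.307] [40 40 41]
217 [ 0.424 -0.07   0.296] [ 0.428 -0.066  0.295] [41 42 44]
219 [ 0.424 -0.07   0.293] [ 0.425 -0.065  0.294] [46 46 48]
221 [ 0.423 -0.069  0.29 ] [ 0.425 -0.064  0.291] [40 40 41]
223 [ 0.422 -0.068  0.288] [ 0.424 -0.064  0.289] [35 35 36]
225 [ 0.44  -0.077  0.268] [ 0.439 -0.07   0.272] [38 39 40]
227 [ 0.438 -0.076  0.266] [ 0.441 -0.071  0.267] [38 38 39]
229 [ 0.438 -0.075  0.263] [ 0.441 -0.071  0.263] [38 37 38]
231 [ 0.439 -0.076  0.259] [ 0.44  -0.07   0.261] [39 40 40]
233 [ 0.442 -0.077  0.252] [ 0.44  -0.07   0.257] [39 40 41]
235 [ 0.441 -0.076  0.25 ] [ 0.441 -0.07   0.253] [36 37 39]
237 [ 0.439 -0.075  0.248] [ 0.442 -0.07   0.248] [104  95  80]
239 [ 0.57  -0.138  0.114] [ 0.447 -0.072  0.24 ] [240 224 154]
241 [ 0.564 -0.135  0.115] [ 0.55  -0.12   0.134] [246 240 170]
243 [ 0.559 -0.132  0.116] [ 0.549 -0.12   0.129] [195 170 128]
245 [ 0.551 -0.128  0.119] [ 0.549 -0.119  0.125] [167 154 143]
s2 52284 [0.25  0.288 0.313 0.338 0.388]
[ 0.43114192 -0.07114729  0.31692401]
s3 72912 [0.16  0.229 0.246 0.285 0.347]
[ 0.43851195 -0.07606911  0.25994896]
[-4.27516327e-01  4.69577447e-01  1.88887506e+00 -1.10534868e-03
  7.80276182e-01  5.08927297e-02]
```

The pin wasn't caught. The jaws shut fully (gap −0.002), and in the scene view the finger tip ends at about (237,275), above the grip at (236,286). Depth puts the tip at z ≈ 0.147, but the reported TCP z is 0.107. The t2 pose shows about the same offset, so the real tips sit roughly 40 mm higher than reported. I'll open, lower by 3 cm and look again.

Call:
{"api": "drive_tool", "payload": {
  "deltas": [0,0,0,0,0,0,0,0,0,0,0,0,0,0,0.5,0,0,0,1,0,0,0,1.5,0,0,0,2,0,0,0,2.5,0,0,0,3,0,0,0,3,0],
  "hand": 3.4
}}

```text
t: 4.8
tcp_pos: [0.4664, -0.0909, 0.0759]
tool_rot: [0.854, 0.52, 0.0, 0.001]
force: [-0.4, -0.4, 0.2]
finger_gap: 0.397
```

```bash
python3 - <<'E'
from h import *
s=snap('scene','s4'); b=s; im=b['frame'][225:305,190:290,::-1]; cv2.imwrite('pics/s4q.png',cv2.resize(im,None,fx=7,fy=7,interpolation=cv2.INTER_NEAREST))
B=cloud(s)
for c in (232,235,238):
    print(c,[(r,B[r,c].round(3).tolist()) for r in range(272,296,2)])
E
```

```text
232 [(272, [0.411, -0.058, 0.214]), (274, [0.41, -0.057, 0.212]), (276, [0.41, -0.056, 0.209]), (278, [0.411, -0.057, 0.203]), (280, [0.416, -0.059, 0.193]), (282, [0.417, -0.059, 0.188]), (284, [0.42, -0.06, 0.181]), (286, [0.427, -0.063, 0.168]), (288, [0.427, -0.063, 0.163]), (290, [0.449, -0.073, 0.132]), (292, [0.45, -0.073, 0.127]), (294, [0.45, -0.072, 0.122])]
235 [(272, [0.409, -0.061, 0.214]), (274, [0.409, -0.061, 0.21]), (276, [0.406, -0.059, 0.21]), (278, [0.411, -0.061, 0.201]), (280, [0.417, -0.064, 0.19]), (282, [0.415, -0.063, 0.188]), (284, [0.418, -0.064, 0.18]), (286, [0.425, -0.067, 0.167]), (288, [0.425, -0.067, 0.163]), (290, [0.442, -0.074, 0.138]), (292, [0.441, -0.074, 0.134]), (294, [0.44, -0.073, 0.131])]
238 [(272, [0.408, -0.065, 0.213]), (274, [0.406, -0.064, 0.211]), (276, [0.408, -0.065, 0.205]), (278, [0.409, -0.065, 0.2]), (280, [0.414, -0.067, 0.19]), (282, [0.414, -0.067, 0.186]), (284, [0.425, -0.072, 0.168]), (286, [0.423, -0.071, 0.167]), (288, [0.422, -0.07, 0.164]), (290, [0.437, -0.077, 0.141]), (292, [0.439, -0.078, 0.134]), (294, [0.44, -0.078, 0.128])]
```

View pics/s4q.png

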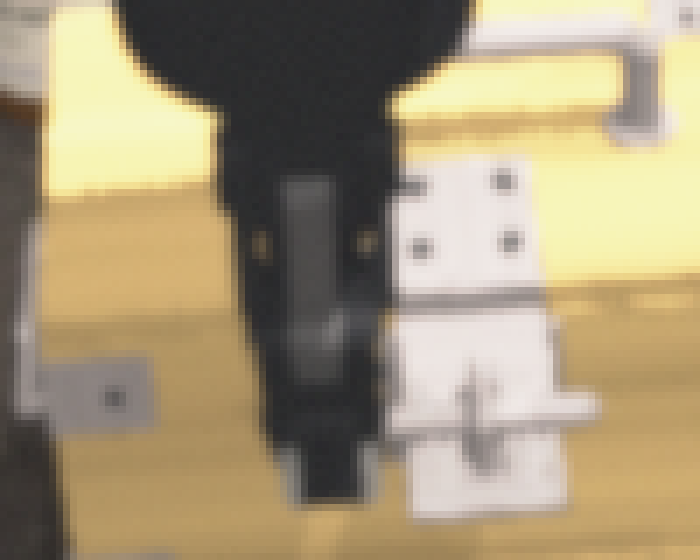

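Open tips now show at z ≈ 0.12, in line with the grip. I'll lower 1.0 cm more and close.

Call:
{"api": "drive_tool", "payload": {
  "deltas": [0,0,0.4,0,0,0,0.8,0,0,0,1.1,0,0,0,1.1,0]
}}

```text
t: 5.25
tcp_pos: [0.4663, -0.0908, 0.0648]
tool_rot: [0.854, 0.52, -0.0, 0.001]
force: [0.4, 0.8, 0.6]
finger_gap: 0.397
```

Call:
{"api": "drive_tool", "payload": {
  "deltas": [0,0,0,0,0,0,0,0,0,0,0,0,0,0,0,0,0,0,0,0],
  "hand": 0,
  "squeeze": 40
}}

```text
t: 5.75
tcp_pos: [0.4663, -0.0908, 0.0649]
tool_rot: [0.854, 0.52, -0.0, 0.001]
force: [-0.7, 1.0, 0.5]
finger_gap: 0.191
```

```bash
python3 - <<'E'
from h import *
st=manip.sense();print(st['tcp_pos'],st['force'],st['finger_gap'])
s=snap('scene','s5'); b=s; im=b['frame'][225:305,190:290,::-1]; cv2.imwrite('pics/s5q.png',cv2.resize(im,None,fx=7,fy=7,interpolation=cv2.INTER_NEAREST))
E
```

```text
[ 0.46628821 -0.0908395   0.06486364] [-0.65736087  0.98452103  0.48988225] 0.19126100676207844
```

View pics/s5q.png

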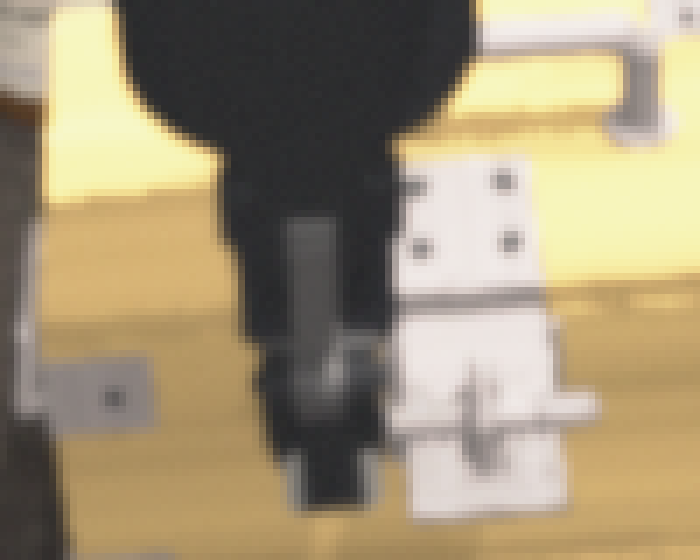

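Gap 0.191 (about 16 mm) means the hexagonal grip is held. Pulling along +y (tool x).

Call:
{"api": "drive_tool", "payload": {
  "deltas": [0.6,0,0,0,1.2,0,0,0,1.9,0,0,0,2.6,0,0,0,3.3,0,0,0,4,0,0,0,4.8,0,0,0,5.6,0,0,0,6.4,0,0,0,7,0,0,0,7,0,0,0]
}}

```text
t: 6.9
tcp_pos: [0.4989, -0.0279, 0.0648]
tool_rot: [0.854, 0.52, 0.0, 0.001]
force: [0.1, -0.6, 0.0]
finger_gap: 0.196
```

```bash
python3 - <<'E'
from h import *
st=manip.sense();print(st['tcp_pos'],st['force'],st['finger_gap'])
s=snap('scene','s6'); b=s; im=b['frame'][200:320,150:300,::-1]; cv2.imwrite('pics/s6q.png',cv2.resize(im,None,fx=5,fy=5,interpolation=cv2.INTER_NEAREST))
E
```

```text
[ 0.49886479 -0.02794508  0.06479187] [ 0.13658121 -0.59684863  0.04016069] 0.19560547080000065
```

View pics/s6q.png

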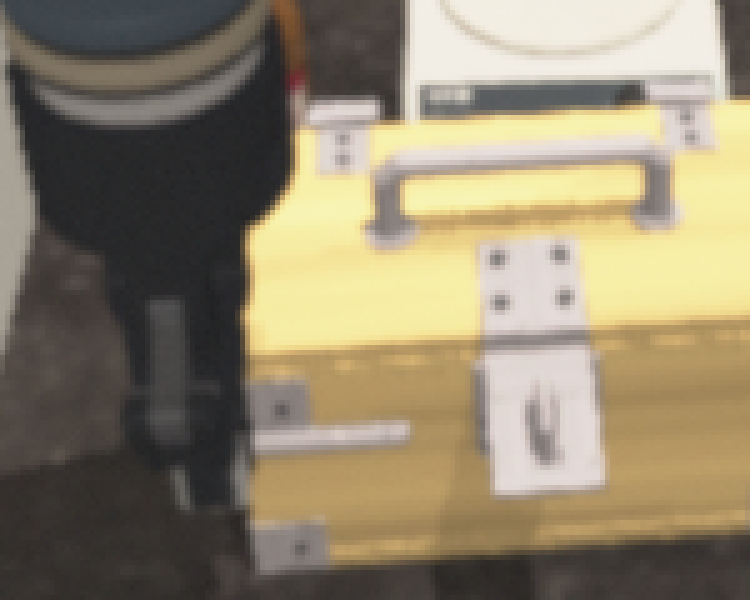

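Call:
{"api": "drive_tool", "payload": {
  "deltas": [0,-1.5,0,0,0,-3,0,0,0,-4,1,0,0,-4,2.5,0,0,-4,4.5,0,0,-4,6.5,0,0,-4,8,0,0,-4,9,0,0,-4,9.5,0,0,-4,9.8,0,0,-4,9.8,0]
}}

```text
t: 8.05
tcp_pos: [0.4632, -0.0101, -0.0332]
tool_rot: [0.854, 0.52, -0.0, 0.001]
force: [1.3, 0.3, -0.8]
finger_gap: 0.195
```

```bash
python3 - <<'E'
from h import *
st=manip.sense();print(st['tcp_pos'],st['force'],st['finger_gap'])
s=snap('scene','s7'); b=s; im=b['frame'][240:360,150:300,::-1]; cv2.imwrite('pics/s7q.png',cv2.resize(im,None,fx=5,fy=5,interpolation=cv2.INTER_NEAREST))
B=cloud(s); np.set_printoptions(suppress=True)
for c in (188,192): print([(r,B[r,c].round(3).tolist()) for r in range(316,350,2)])
E
```

```text
[ 0.46324749 -0.01013887 -0.03322186] [ 1.26265497  0.2510436  -0.75012766] 0.19506014917851575
[(316, [0.43, 0.007, 0.146]), (318, [0.431, 0.007, 0.141]), (320, [0.43, 0.008, 0.138]), (322, [0.431, 0.008, 0.132]), (324, [0.43, 0.009, 0.129]), (326, [0.431, 0.01, 0.124]), (328, [0.434, 0.009, 0.116]), (330, [0.432, 0.01, 0.114]), (332, [0.429, 0.012, 0.113]), (334, [0.429, 0.012, 0.109]), (336, [0.427, 0.013, 0.107]), (338, [0.424, 0.015, 0.107]), (340, [0.422, 0.016, 0.106]), (342, [0.418, 0.017, 0.107]), (344, [0.418, 0.018, 0.103]), (346, [0.416, 0.019, 0.102]), (348, [0.413, 0.021, 0.102])]
[(316, [0.428, 0.002, 0.145]), (318, [0.427, 0.003, 0.141]), (320, [0.427, 0.003, 0.137]), (322, [0.428, 0.004, 0.132]), (324, [0.429, 0.004, 0.127]), (326, [0.428, 0.005, 0.123]), (328, [0.43, 0.005, 0.117]), (330, [0.428, 0.006, 0.115]), (332, [0.427, 0.006, 0.111]), (334, [0.424, 0.008, 0.111]), (336, [0.424, 0.009, 0.108]), (338, [0.422, 0.01, 0.106]), (340, [0.419, 0.011, 0.105]), (342, [0.417, 0.012, 0.104]), (344, [0.415, 0.013, 0.103]), (346, [0.413, 0.014, 0.101]), (348, [0.409, 0.016, 0.103])]
```

View pics/s7q.png

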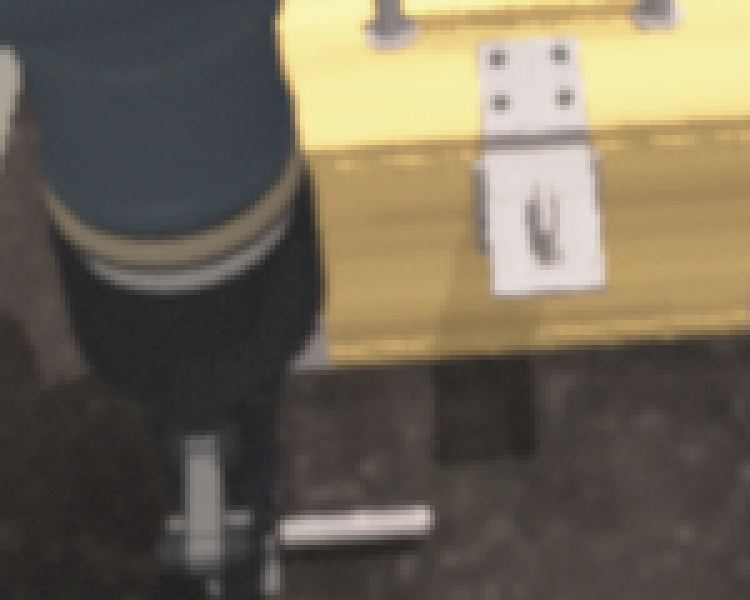

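```bash
python3 - <<'E'
from h import *
b=np.load('pics/s7.npz');B=cloud(b);f=b['frame'].astype(int)
v,u=np.mgrid[:420,:560]; m=(u>205)&(u<238)&(v>338)&(v<352)&(f.sum(-1)>450); print(B[m].mean(0),B[m][:,2].max())
print([(r,B[r,220].round(3).tolist()) for r in range(336,356,2)])
E
```

```text
[ 0.44549352 -0.04267116  0.01840981] 0.021295145241874692
[(336, [0.475, -0.054, -0.002]), (338, [0.47, -0.052, 0.0]), (340, [0.467, -0.05, -0.001]), (342, [0.462, -0.048, 0.001]), (344, [0.447, -0.041, 0.02]), (346, [0.443, -0.04, 0.02]), (348, [0.452, -0.043, 0.0]), (350, [0.449, -0.041, -0.001]), (352, [0.445, -0.039, 0.0]), (354, [0.442, -0.037, -0.001])]
```

Call:
{"api": "drive_tool", "payload": {
  "deltas": [0,0,0.1,0,0,0,0.2,0,0,0,0.3,0,0,0,0.4,0,0,0,0.4,0]
}}

```text
t: 8.6
tcp_pos: [0.4635, -0.0102, -0.0367]
tool_rot: [0.854, 0.52, 0.0, 0.001]
force: [0.5, -0.3, 3.4]
finger_gap: 0.193
```

Call:
{"api": "drive_tool", "payload": {
  "deltas": [0,0,0.1,0,0,0,0.1,0,0,0,0.1,0]
}}

```text
t: 8.9
tcp_pos: [0.4636, -0.0102, -0.0367]
tool_rot: [0.854, 0.52, 0.001, 0.001]
force: [-1.8, 0.5, 9.8]
finger_gap: 0.192
```

Contact at TCP z = −0.0367, so I'm releasing the pin here.

Call:
{"api": "drive_tool", "payload": {
  "deltas": [0,0,0,0,0,0,0,0,0,0,0,0,0,0,0,0,0,0,-0.5,0,0,0,-3,0,0,0,-8,0,0,0,-13,0,0,0,-18,0,0,0,-21,0,0,0,-23,0,0,0,-23,0],
  "hand": 3.4
}}

```text
t: 10.1
tcp_pos: [0.4649, -0.0102, 0.1963]
tool_rot: [0.854, 0.52, 0.003, 0.004]
force: [0.5, -0.5, -0.4]
finger_gap: 0.398
```

```bash
python3 - <<'E'
from h import *
st=manip.sense();print(st['tcp_pos'],st['force'],st['finger_gap'])
print(rel((.5318,-.1653,.175),-27.5))
s=snap('scene','s8'); b=s; im=b['frame'][240:360,150:300,::-1]; cv2.imwrite('pics/s8q.png',cv2.resize(im,None,fx=5,fy=5,interpolation=cv2.INTER_NEAREST))
E
```

```text
[ 0.46494909 -0.01018131  0.19633891] [ 0.46100406 -0.47162798 -0.36437403] 0.39752295636682583
(array([-10.72,  13.03,   2.25]), np.float64(0.2), 'alt', np.float64(-179.8))
```

View pics/s8q.png

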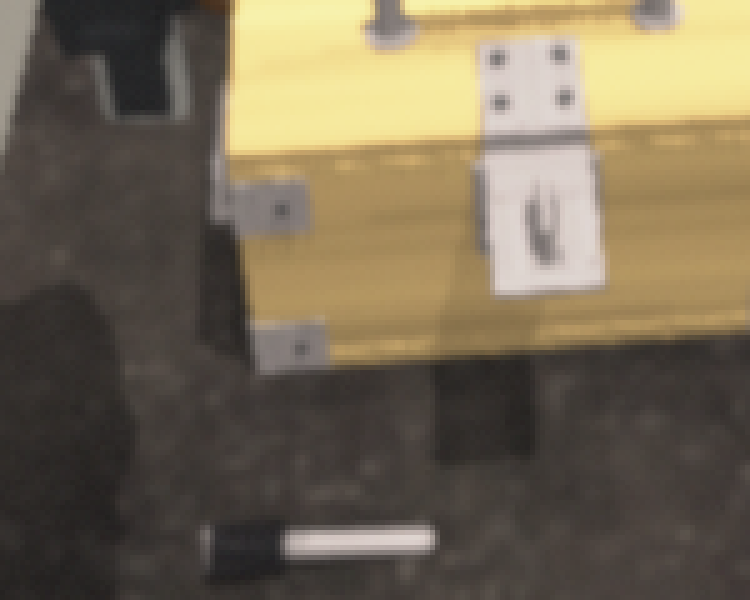

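The pin lies on the bench (grip at about (199,348), shank to (237,347)), well in front of the chest. Next, over the lid handle.

Call:
{"api": "drive_tool", "payload": {
  "deltas": [-2.5,3,0.2,0,-5,6,0.5,0,-8,9.5,1,0,-10.5,12.5,1.5,0,-10.7,13,2,0,-10.7,13,2.2,0,-10.7,13,2.2,0],
  "hand": 3.6
}}

```text
t: 10.85
tcp_pos: [0.5281, -0.1629, 0.1713]
tool_rot: [0.854, 0.52, 0.0, 0.0]
force: [-0.2, 0.2, -0.7]
finger_gap: 0.423
```

```bash
python3 - <<'E'
from h import *
st=manip.sense();print(st['tcp_pos'],st['force'],st['finger_gap'])
print(rel((.5318,-.1653,.094),-27.5))
s=snap('scene','s9'); b=s; im=b['frame'][180:300,170:320,::-1]; cv2.imwrite('pics/s9q.png',cv2.resize(im,None,fx=5,fy=5,interpolation=cv2.INTER_NEAREST))
E
```

```text
[ 0.52813005 -0.16289947  0.17134595] [-0.15554133  0.23004449 -0.71613214] 0.4230367884100474
(array([-0.05,  0.43,  7.73]), np.float64(0.2), 'alt', np.float64(-179.8))
```

View pics/s9q.png

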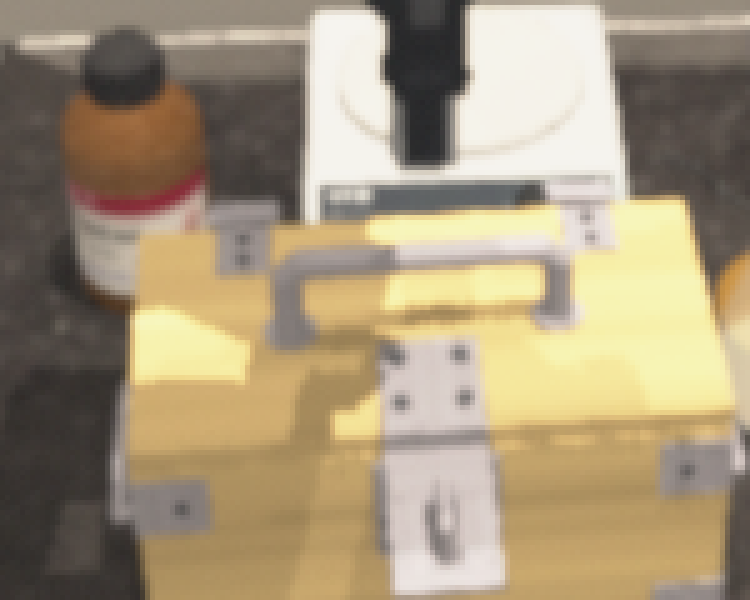

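Call:
{"api": "drive_tool", "payload": {
  "deltas": [0,0.4,1.5,0,0,0.4,3.5,0,0,0.4,5.5,0,0,0.4,7,0,0,0.4,7.7,0,0,0.4,7.7,0,0,0.4,7.7,0]
}}

```text
t: 11.6
tcp_pos: [0.5325, -0.1644, 0.0953]
tool_rot: [0.854, 0.521, 0.001, 0.001]
force: [0.4, 0.5, 0.7]
finger_gap: 0.42
```

Call:
{"api": "drive_tool", "payload": {
  "deltas": [0,0,0,0,0,0,0,0,0,0,0,0,0,0,0,0,0,0,0,0],
  "hand": 0,
  "squeeze": 30
}}

```text
t: 12.1
tcp_pos: [0.533, -0.1645, 0.0962]
tool_rot: [0.854, 0.521, 0.001, 0.002]
force: [0.1, 2.2, 6.1]
finger_gap: 0.116
```

```bash
python3 - <<'E'
from h import *
st=manip.sense();print(st['tcp_pos'],st['force'],st['finger_gap'])
s=snap('scene','s10'); b=s; im=b['frame'][180:300,170:320,::-1]; cv2.imwrite('pics/s10q.png',cv2.resize(im,None,fx=5,fy=5,interpolation=cv2.INTER_NEAREST))
E
```

```text
[ 0.53301044 -0.16446222  0.09617138] [0.08990686 2.15625566 6.14107493] 0.1164677514121284
```

View pics/s10q.png

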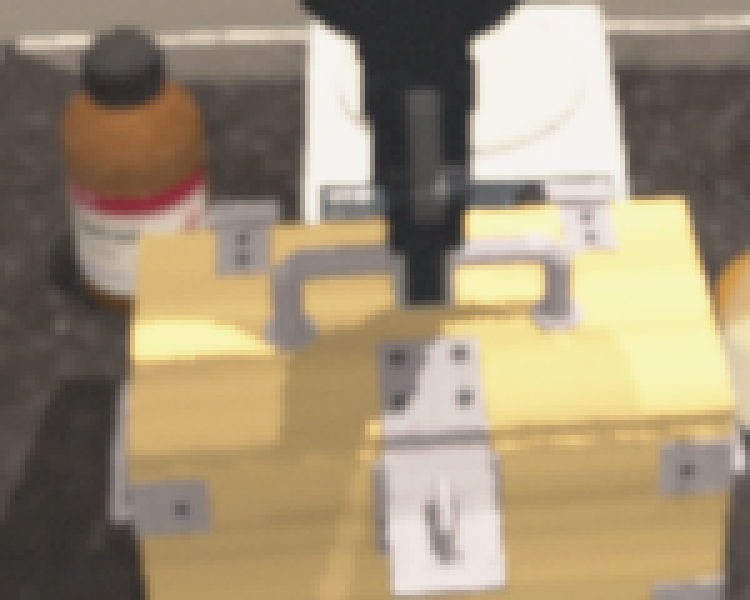

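Gap 0.116 (about 10 mm), so the bar is held at mid-length. Tipping along an arc about the rear edge.

Call:
{"api": "drive_tool", "payload": {
  "deltas": [0,0.18,-0.24,0,0,0.36,-0.48,0,0,0.55,-0.7,0,0,0.75,-0.93,0,0,0.96,-1.13,0,0,1.18,-1.33,0,0,1.4,-1.52,0,0,1.63,-1.72,0,0,1.63,-1.72,0]
}}

```text
t: 13.05
tcp_pos: [0.5444, -0.1702, 0.1133]
tool_rot: [0.854, 0.521, -0.001, -0.002]
force: [-7.3, 2.6, -0.6]
finger_gap: 0.115
```

```bash
python3 - <<'E'
from h import *
st=manip.sense();print(st['tcp_pos'],st['force'],st['finger_gap'])
s=snap('scene','s11'); b=s; im=b['frame'][180:300,170:320,::-1]; cv2.imwrite('pics/s11q.png',cv2.resize(im,None,fx=5,fy=5,interpolation=cv2.INTER_NEAREST))
E
```

```text
[ 0.54442337 -0.17023286  0.11332507] [-7.32941562  2.58007535 -0.59090361] 0.11465733189411634
```

View pics/s11q.png

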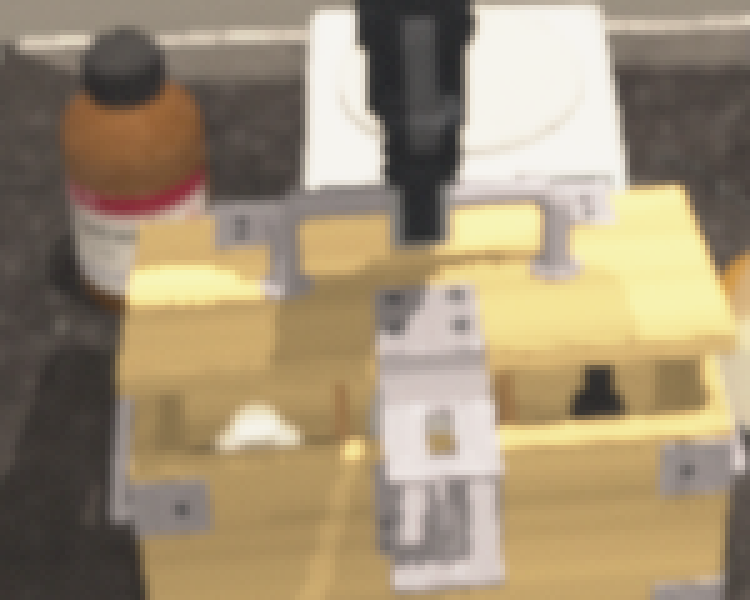

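The lid is tipped about 0.3 rad, with the hasp well above the staple. The black dropper bulb shows in the right-hand cell and the weighing bottle's lid in the left-hand one. Drawing the lid to −x, then up.

Call:
{"api": "drive_tool", "payload": {
  "deltas": [0,-0.5,-0.1,0,0,-1,-0.1,0,0,-1.5,-0.2,0,0,-2,-0.3,0,0,-2.5,-0.5,0,0,-3,-1,0,0,-3,-1.8,0,0,-3,-2.8,0,0,-3,-4,0,0,-3,-5.5,0,0,-3,-7,0,0,-3,-7,0]
}}

```text
t: 14.3
tcp_pos: [0.52, -0.1578, 0.1864]
tool_rot: [0.854, 0.521, 0.001, 0.001]
force: [0.1, -0.3, -3.8]
finger_gap: 0.114
```

```bash
python3 - <<'E'
from h import *
st=manip.sense();print(st['tcp_pos'],st['force'],st['finger_gap'])
s=snap('scene','s12'); t=snap('top','t12')
E
```

```text
[ 0.52004825 -0.15783041  0.18636901] [ 0.14515669 -0.32806621 -3.77067728] 0.11410832037284252
```

View pics/s12.png

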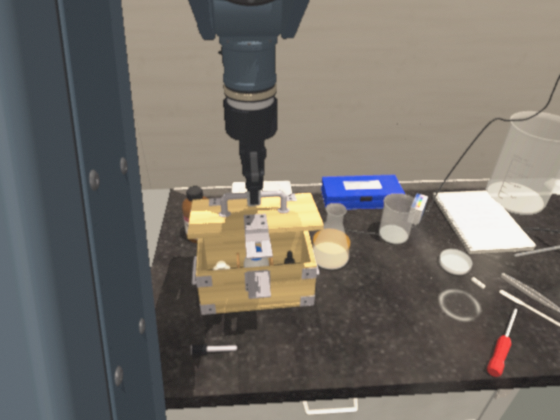

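View pics/t12.png

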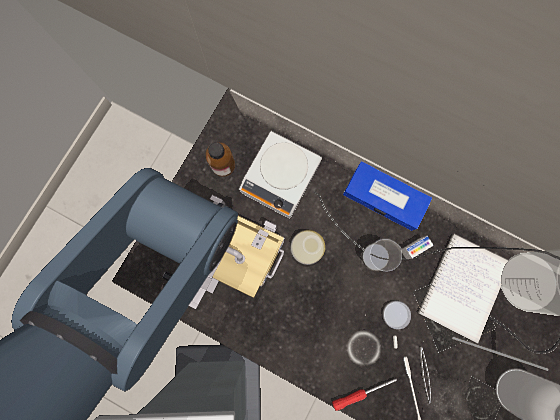

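The lid is free and hanging, with a 3.8 N load. Moving it to the bare right-front area.

```bash
python3 - <<'E'
from h import *
print(rel((.3457,-.3288,.16),-30), rel((.3457,-.3288,-.0098),-30))
b=np.load('pics/s12.npz');B=cloud(b);f=b['frame'].astype(int);v,u=np.mgrid[:420,:560]
m=(u>185)&(u<325)&(v>195)&(v<240)&(f[...,0]-f[...,2]>50)&(B[...,2]>.15); Q=B[m]; 
c=Q.mean(0); w=np.linalg.svd(Q-c,full_matrices=False)[2][2]; print(c,w,np.percentile(Q[:,2],[1,99]))
E
```

```text
(array([-23.18,  -7.48,   2.4 ]), np.float64(2.8), 'alt', np.float64(-177.2)) (array([-23.19,  -7.45,  19.38]), np.float64(2.8), 'alt', np.float64(-177.2))
[ 0.50260382 -0.14559201  0.20950432] [-0.44447747  0.23462184 -0.86451858] [0.19561823 0.2349477 ]
```

Call:
{"api": "drive_tool", "payload": {
  "deltas": [-2,-1.5,0,0.5,-5,-3,0,1,-8,-4.5,0,1.5,-11,-5.5,0,2,-14,-6.5,0,2.8,-17,-7.5,0,2.8,-20,-7.5,0,2.8,-22,-7.5,0,2.8,-23.2,-7.5,0,2.8,-23.2,-7.5,0,2.8,-23.2,-7.5,0,2.8]
}}

```text
t: 15.5
tcp_pos: [0.3454, -0.3279, 0.1835]
tool_rot: [0.866, 0.5, 0.0, -0.002]
force: [0.8, -0.2, -3.1]
finger_gap: 0.117
```

```bash
python3 - <<'E'
from h import *
st=manip.sense();print(st['tcp_pos'],st['force'],st['finger_gap'])
print(rel((.3457,-.3288,-.0098),-30))
s=snap('scene','s13'); t=snap('top','t13')
E
```

```text
[ 0.34535583 -0.32788343  0.18350299] [ 0.77983927 -0.21295532 -3.11180283] 0.11692130476451217
(array([-0.1 ,  0.14, 19.33]), np.float64(-0.0), 'alt', np.float64(180.0))
```

View pics/s13.png

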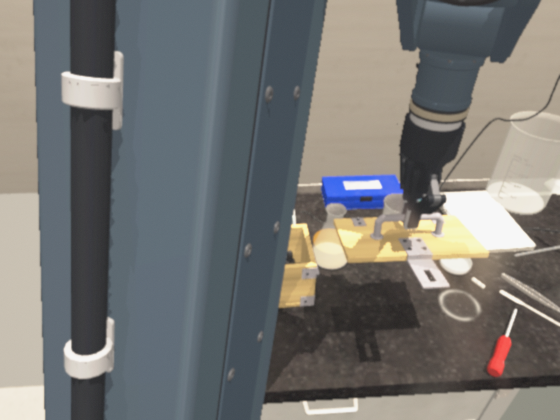

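View pics/t13.png

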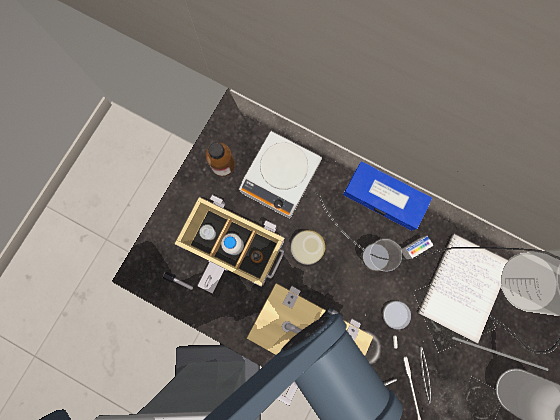

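The lid hangs over the bare bench, and the top view shows the blue cap in the middle cell at (231,242). Lowering.

Call:
{"api": "drive_tool", "payload": {
  "deltas": [0,0,2,0,0,0,4.5,0,0,0,7,0,0,0,9.5,0,0,0,11.5,0,0,0,13,0,0,0,14.2,0,0,0,15,0,0,0,15.3,0,0,0,15.3,0],
  "squeeze": 25
}}

```text
t: 16.6
tcp_pos: [0.3457, -0.3268, 0.0306]
tool_rot: [0.866, 0.501, -0.0, -0.002]
force: [0.4, 0.1, -3.3]
finger_gap: 0.113
```

Call:
{"api": "drive_tool", "payload": {
  "deltas": [0,0,0.3,0,0,0,0.6,0,0,0,0.9,0,0,0,1.2,0,0,0,1.5,0,0,0,1.8,0,0,0,2.1,0,0,0,2.1,0],
  "squeeze": 20
}}

```text
t: 17.4
tcp_pos: [0.3455, -0.3265, 0.0092]
tool_rot: [0.866, 0.501, -0.0, -0.002]
force: [0.1, 0.1, -3.7]
finger_gap: 0.115
```

```bash
python3 - <<'E'
from h import *
st=manip.sense();print(st['tcp_pos'],st['force'],st['finger_gap'])
s=snap('scene','s14'); im=s['frame'][170:330,300:500,::-1]; cv2.imwrite('pics/s14q.png',cv2.resize(im,None,fx=3.7,fy=3.7,interpolation=cv2.INTER_CUBIC))
E
```

```text
[ 0.34547879 -0.3265226   0.0091938 ] [ 0.09659673  0.06526428 -3.71266085] 0.1153926482945152
```

View pics/s14q.png

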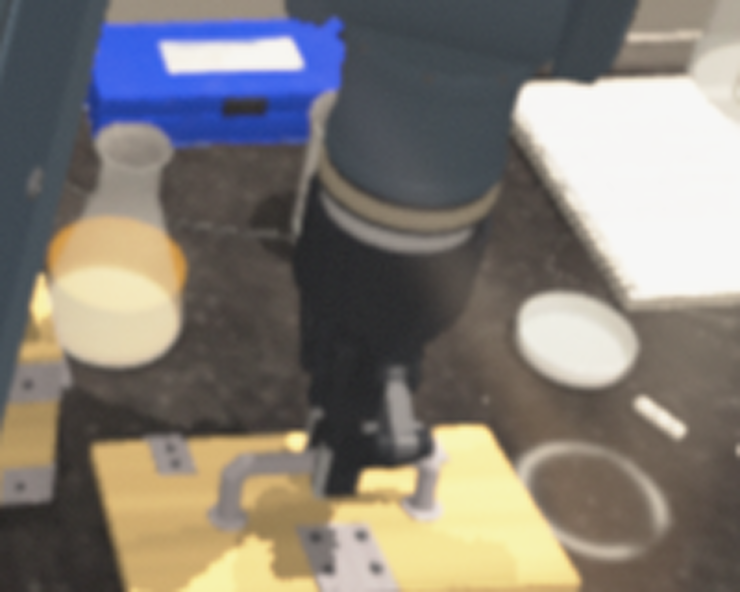

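The lid is nearly down and still level enough. Its right edge comes close to the ring at scene (460,305), so I'll shift it 8 mm left and lower gently.

Call:
{"api": "drive_tool", "payload": {
  "deltas": [0.4,0,0,0,0.8,0,0.1,0,0.8,0,0.4,0,0.8,0,0.7,0,0.8,0,1,0,0.8,0,1.2,0,0.8,0,1.4,0,0.8,0,1.6,0,0.8,0,1.6,0]
}}

```text
t: 18.35
tcp_pos: [0.3491, -0.3191, -0.0067]
tool_rot: [0.866, 0.501, -0.0, -0.003]
force: [-2.6, 2.1, 3.1]
finger_gap: 0.115
```

```bash
python3 - <<'E'
from h import *
st=manip.sense();print(st['tcp_pos'],st['force'],st['ft_torque'],st['finger_gap'])
s=snap('scene','s15'); im=s['frame'][170:330,300:500,::-1]; cv2.imwrite('pics/s15q.png',cv2.resize(im,None,fx=3.7,fy=3.7,interpolation=cv2.INTER_CUBIC))
B=cloud(s);f=s['frame'].astype(int);v,u=np.mgrid[:420,:560]
m=(u>320)&(u<470)&(v>285)&(v<345)&(f[...,0]-f[...,2]>50); Q=B[m]; Q=Q[abs(Q[:,2]-np.median(Q[:,2]))<.02]
c=Q.mean(0); w=np.linalg.svd(Q-c,full_matrices=False)[2][2]; print(len(Q),c,w,np.percentile(Q[:,2],[1,50,99]))
E
```

```text
[ 0.34905005 -0.31909138 -0.00674749] [-2.60478893  2.07123066  3.07606108] [ 0.19610612  0.35543254 -0.0252932 ] 0.11523219943409892
4394 [ 0.34383082 -0.31084893  0.01206035] [ 0.03851639 -0.02499118  0.99894541] [-0.00057986  0.01247828  0.0162735 ]
```

View pics/s15q.png

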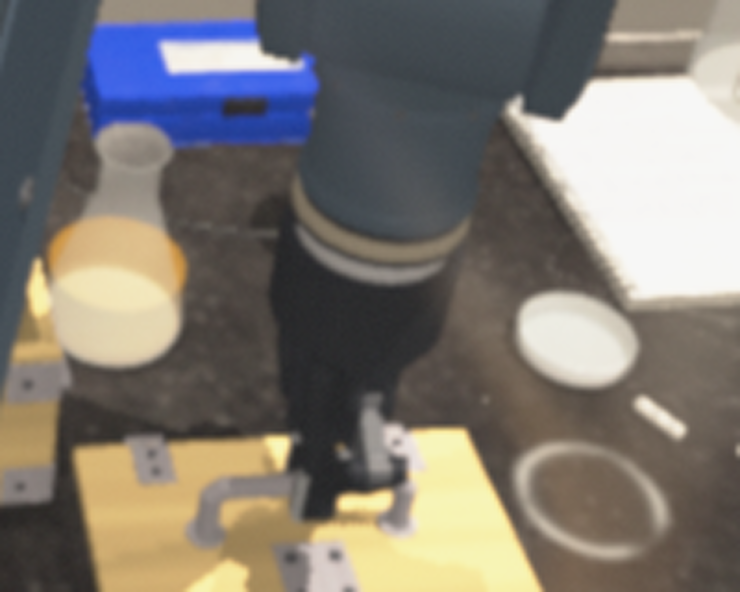

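Call:
{"api": "drive_tool", "payload": {
  "deltas": [0,0,0.1,0,0,0,0.2,0,0,0,0.3,0,0,0,0.35,0]
}}

```text
t: 18.8
tcp_pos: [0.3492, -0.3193, -0.0097]
tool_rot: [0.866, 0.501, -0.0, -0.002]
force: [-3.4, 1.9, 12.5]
finger_gap: 0.112
```

```bash
python3 - <<'E'
from h import *
s=manip.snapshot('scene')
B=cloud(s);f=s['frame'].astype(int);v,u=np.mgrid[:420,:560]
m=(u>320)&(u<470)&(v>285)&(v<345)&(f[...,0]-f[...,2]>50); Q=B[m]; Q=Q[abs(Q[:,2]-np.median(Q[:,2]))<.008]
c=Q.mean(0); w=np.linalg.svd(Q-c,full_matrices=False)[2][2]; print(len(Q),c,w,np.percentile(Q[:,2],[1,50,99]))
st=manip.sense();print(st['tcp_pos'],st['force'],st['finger_gap'])
E
```

```text
4329 [ 0.34543489 -0.31021764  0.00954035] [ 0.00574623 -0.0042066  -0.99997464] [0.00328377 0.0096776  0.0123353 ]
[ 0.34924132 -0.31933671 -0.00964063] [-3.58653951  0.92182406  7.51348347] 0.11320622190242109
```

Lid flat on the bench. Releasing and rising, then locating the cap.

Call:
{"api": "drive_tool", "payload": {
  "deltas": [0,0,0,0,0,0,0,0,0,0,0,0,0,0,0,0,0,0,-1,0,0,0,-3,0,0,0,-7,0,0,0,-12,0,0,0,-17,0,0,0,-20,0,0,0,-21,0],
  "hand": 3.6
}}

```text
t: 19.95
tcp_pos: [0.3511, -0.3219, 0.2046]
tool_rot: [0.866, 0.501, 0.0, 0.002]
force: [-0.3, 0.6, -0.1]
finger_gap: 0.424
```

```bash
python3 - <<'E'
from h import *
st=manip.sense();print(st['tcp_pos'],st['force'],st['finger_gap'])
s=snap('top','t16'); snap('scene','s16'); s=np.load('pics/t13.npz')
P=cloud(s);f=s['frame'].astype(int);v,u=np.mgrid[:420,:560]
m=(u>218)&(u<246)&(v>228)&(v<256)&(f[...,2]-f[...,0]>50); Q=P[m]; print(len(Q),Q.mean(0),Q[:,2].max(),cv2.minEnclosingCircle((Q[:,:2]*1000).astype(np.float32)))
k=Q[Q[:,2]>.095]; print(len(k),cv2.minEnclosingCircle((k[:,:2]*1000).astype(np.float32)))
m=(u>215)&(u<248)&(v>225)&(v<259)&(P[...,2]>.05)&(P[...,2]<.104)&(f[...,0]-f[...,2]<35)&(f.sum(-1)>300); k=P[m]; print('body',len(k),cv2.minEnclosingCircle((k[:,:2]*1000).astype(np.float32)))
cv2.imwrite('pics/t13z.png',cv2.resize(s['frame'][185:300,165:300,::-1],None,fx=5.5,fy=5))
E
```

```text
[ 0.35106755 -0.32186783  0.20462762] [-0.31379522  0.55328688 -0.1402543 ] 0.4238798882148874
119 [ 0.53207304 -0.16761832  0.10163895] 0.10653136574148822 ((533.8982543945312, -165.88455200195312), 14.728580474853516)
115 ((532.4163818359375, -167.9031982421875), 13.20792293548584)
body 319 ((532.5640869140625, -167.550537109375), 23.02916145324707)
```

View pics/t13z.png

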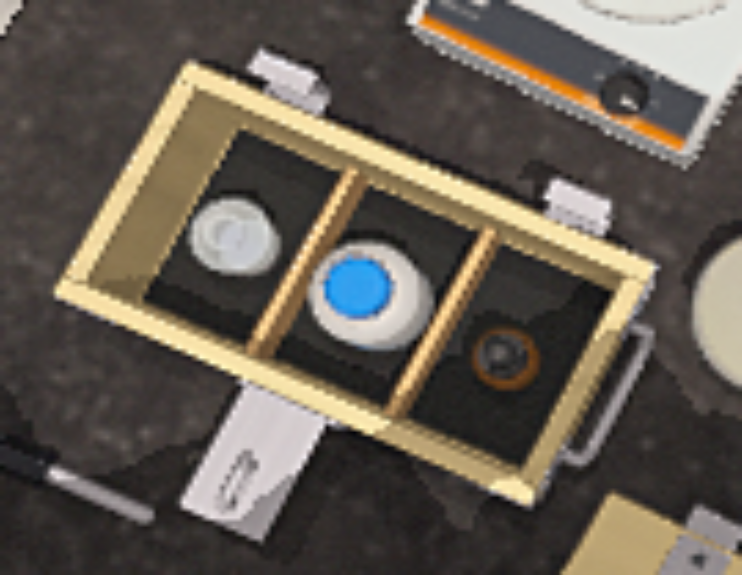

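View pics/t16.png

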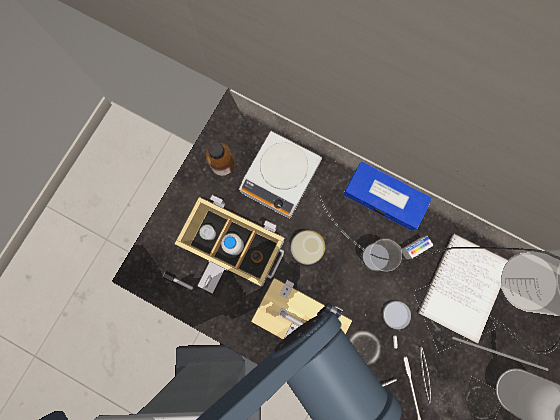

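```bash
python3 - <<'E'
from h import *
print(rel((.5325,-.1677,.14),-27.5))
s=np.load('pics/s16.npz');B=cloud(s);f=s['frame'].astype(int);v,u=np.mgrid[:420,:560]
m=(u>320)&(u<470)&(v>275)&(v<350)&(f[...,0]-f[...,2]>50); Q=B[m]; Q=Q[abs(Q[:,2]-np.median(Q[:,2]))<.008]
c=Q.mean(0); w=np.linalg.svd(Q-c,full_matrices=False)[2][2]; print(len(Q),c,w,np.percentile(Q[:,2],[1,50,99])); print(cv2.minAreaRect((Q[:,:2]*1000).astype(np.float32)))
E
```

```text
(array([22.35,  8.17,  6.22]), np.float64(-2.4), 'alt', np.float64(177.6))
4208 [ 0.34349994 -0.30944838  0.00952041] [ 0.00621481 -0.00464452 -0.9999699 ] [0.00312464 0.00969592 0.01233881]
((353.5050964355469, -323.506591796875), (213.2612762451172, 123.6357192993164), 60.65800857543945)
```

Call:
{"api": "drive_tool", "payload": {
  "deltas": [3,1,0,-1,6.5,2,0,-2,10,3.5,0,-2.4,13.5,5,0,-2.4,17,6.5,0,-2.4,20,7.5,0,-2.4,22,8.1,1,-2.4,22.3,8.2,3,-2.4,22.3,8.2,5,-2.4,22.3,8.2,6.2,-2.4,22.3,8.2,6.2,-2.4,22.3,8.2,6.2,-2.4],
  "hand": 4.0
}}

```text
t: 21.25
tcp_pos: [0.532, -0.1683, 0.1394]
tool_rot: [0.855, 0.519, -0.0, -0.001]
force: [0.5, -0.4, -0.5]
finger_gap: 0.469
```

```bash
python3 - <<'E'
from h import *
st=manip.sense();print(st['tcp_pos'],st['force'],st['finger_gap'])
print(rel((.5325,-.1677,.052),-27.5))
s=snap('scene','s17'); im=s['frame'][150:310,160:360,::-1]; cv2.imwrite('pics/s17q.png',cv2.resize(im,None,fx=3.7,fy=3.7,interpolation=cv2.INTER_CUBIC))
E
```

```text
[ 0.53202504 -0.16832913  0.13943389] [ 0.48559543 -0.41679386 -0.48605845] 0.46850425438455384
(array([0.07, 0.03, 8.74]), np.float64(-0.0), 'alt', np.float64(180.0))
```

View pics/s17q.png

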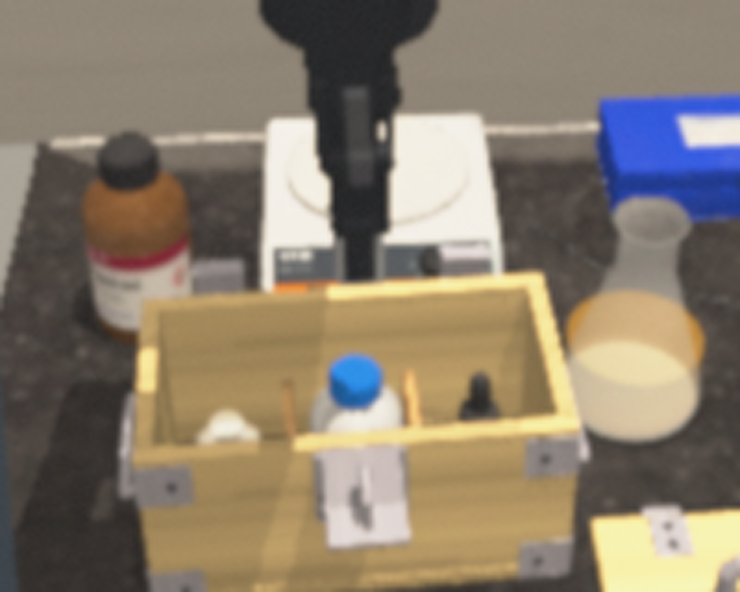

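The gripper is centred over the blue cap. Going down.

Call:
{"api": "drive_tool", "payload": {
  "deltas": [0,0,2,0,0,0,4,0,0,0,6,0,0,0,7.5,0,0,0,8.4,0,0,0,8.7,0,0,0,8.7,0,0,0,8.7,0]
}}

```text
t: 22.1
tcp_pos: [0.5333, -0.1691, 0.0541]
tool_rot: [0.855, 0.519, 0.001, 0.001]
force: [0.1, 1.0, -0.1]
finger_gap: 0.47
```

Call:
{"api": "drive_tool", "payload": {
  "deltas": [0,0,0,0,0,0,0,0,0,0,0,0,0,0,0,0,0,0,0,0],
  "hand": 0,
  "squeeze": 40
}}

```text
t: 22.6
tcp_pos: [0.5338, -0.1693, 0.0551]
tool_rot: [0.855, 0.519, 0.001, 0.001]
force: [-1.1, 0.4, 5.9]
finger_gap: 0.277
```

```bash
python3 - <<'E'
from h import *
st=manip.sense();print(st['tcp_pos'],st['force'],st['finger_gap']*85)
s=snap('scene','s18'); im=s['frame'][150:310,160:360,::-1]; cv2.imwrite('pics/s18q.png',cv2.resize(im,None,fx=3.7,fy=3.7,interpolation=cv2.INTER_CUBIC))
E
```

```text
[ 0.53383077 -0.16932829  0.0550557 ] [-1.08676144  0.3643532   5.89677207] 23.505633837518705
```

View pics/s18q.png

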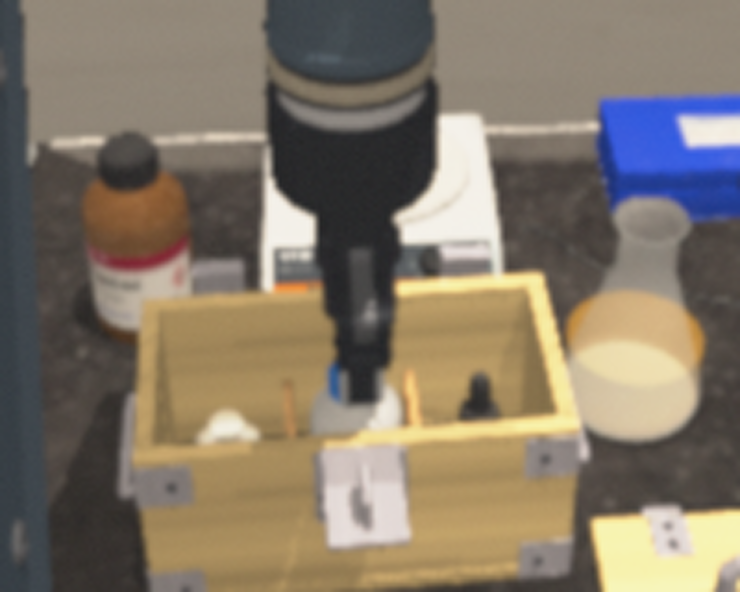

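Call:
{"api": "drive_tool", "payload": {
  "deltas": [0,0,-0.1,0,0,0,-0.5,0,0,0,-1,0,0,0,-2,0,0,0,-3,0,0,0,-4.5,0,0,0,-6,0,0,0,-8,0,0,0,-10,0,0,0,-12,0,0,0,-13,0,0,0,-13,0],
  "squeeze": 60
}}

```text
t: 23.85
tcp_pos: [0.5345, -0.1697, 0.1871]
tool_rot: [0.855, 0.519, 0.002, 0.003]
force: [0.6, -0.0, -0.3]
finger_gap: 0.263
```

```bash
python3 - <<'E'
from h import *
st=manip.sense();print(st['tcp_pos'],st['force'],st['finger_gap']*85)
s=snap('scene','s19'); im=s['frame'][110:310,160:360,::-1]; cv2.imwrite('pics/s19q.png',cv2.resize(im,None,fx=3,fy=3,interpolation=cv2.INTER_CUBIC))
E
```

```text
[ 0.53448955 -0.16968739  0.1870806 ] [ 0.64633222 -0.04454567 -0.30645013] 22.378360561767593
```

View pics/s19q.png

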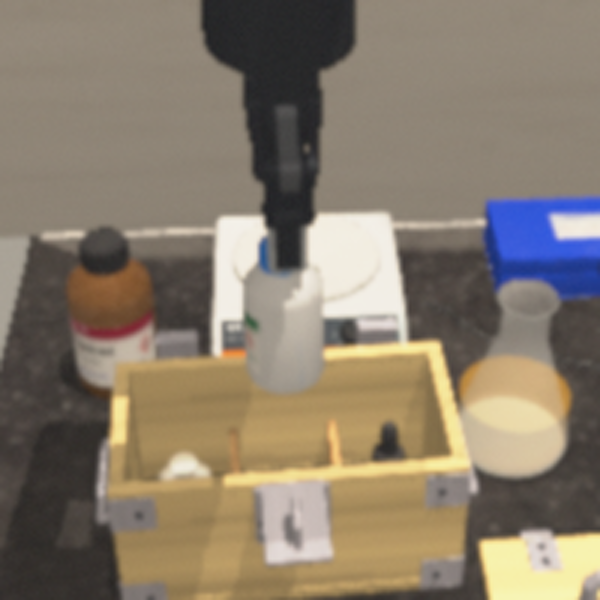

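The bottle is out and upright. Now carrying it above flask height to a spot in front of the beaker.

```bash
python3 - <<'E'
from h import *
print(rel((.4212,-.452,.22),-30))
s=np.load('pics/s19.npz');B=cloud(s);f=s['frame'].astype(int);v,u=np.mgrid[:420,:560]
m=(u>238)&(u<270)&(v>196)&(v<242)&(B[...,0]<.56)&(B[...,2]>.13)&(f.min(-1)>60); Q=B[m]; 
for lo in(.15,.17,.19,.21):
    k=Q[(Q[:,2]>lo)&(Q[:,2]<lo+.02)]; d=k[:,:2]-np.array([.5345,-.1697]); t=np.radians(-27.5)
    a=d@[-np.sin(t),np.cos(t)]; print(lo,len(k),np.percentile(a,[2,98]).round(4),a[(a>-9)].mean().round(4))
E
```

```text
(array([-30.27,   3.11,  -3.42]), np.float64(2.5), 'alt', np.float64(-177.5))
0.15 234 [-0.0175  0.0253] 0.0042
0.17 243 [-0.0176  0.0258] 0.0046
0.19 318 [-0.0179  0.0251] 0.0038
0.21 193 [-0.0132  0.0202] 0.0043
```

Call:
{"api": "drive_tool", "payload": {
  "deltas": [-1,0,-1.5,0.5,-3.5,0.3,-2.8,1,-7,0.7,-3.4,1.5,-10.5,1,-3.4,2,-14,1.5,-3.4,2.5,-17.5,2,-3.4,2.5,-21,2.4,-3.4,2.5,-24,2.8,-3.4,2.5,-27,3.1,-3.4,2.5,-29,3.1,-3.4,2.5,-30.3,3.1,-3.4,2.5,-30.3,3.1,-3.4,2.5]
}}

```text
t: 25.1
tcp_pos: [0.4201, -0.453, 0.219]
tool_rot: [0.867, 0.499, 0.001, 0.001]
force: [-0.6, 0.4, 0.4]
finger_gap: 0.259
```

Call:
{"api": "drive_tool", "payload": {
  "deltas": [0,0,0,0,0,0,0,0]
}}

```text
t: 25.3
tcp_pos: [0.4205, -0.4516, 0.2188]
tool_rot: [0.866, 0.5, 0.002, 0.001]
force: [-0.4, -0.3, -0.9]
finger_gap: 0.264
```

```bash
python3 - <<'E'
from h import *
st=manip.sense();print(st['tcp_pos'],st['force'],st['finger_gap']*85)
print(rel((.4212,-.452,.047),-30))
s=snap('scene','s20');t=snap('top','t20'); im=s['frame'][110:310,300:500,::-1]; cv2.imwrite('pics/s20q.png',cv2.resize(im,None,fx=3,fy=3,interpolation=cv2.INTER_CUBIC))
E
```

```text
[ 0.42046173 -0.45158306  0.21882624] [-0.40655415 -0.28910682 -0.90921386] 22.473151145700385
(array([-0.03,  0.03, 17.18]), np.float64(-0.1), 'alt', np.float64(179.9))
```

View pics/s20q.png

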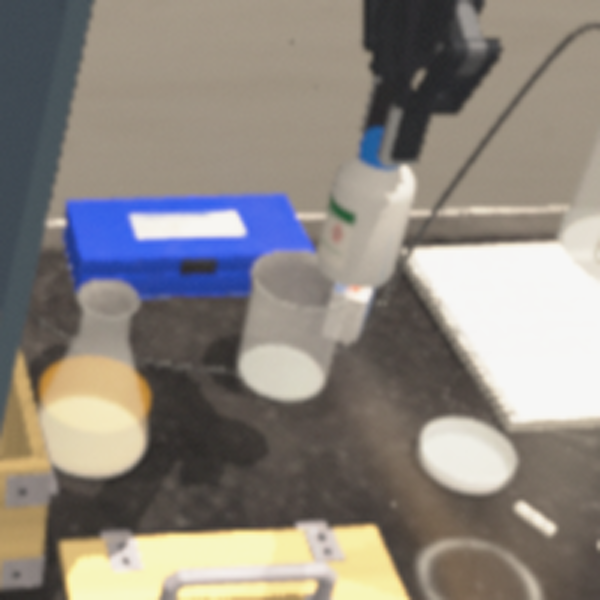

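View pics/t20.png

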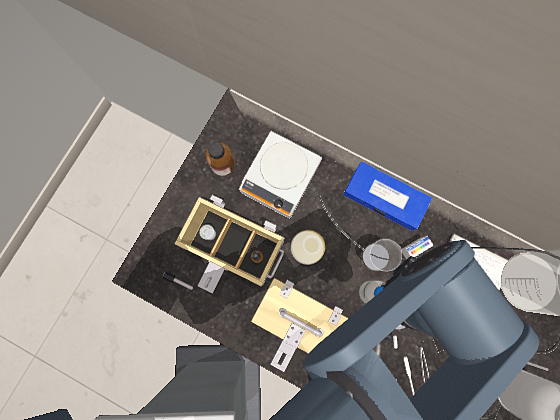

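```bash
python3 - <<'E'
from h import *
t=np.load('pics/top1.npz');P=cloud(t);print('dish',P[315,397],P[315,384],P[302,397])
b=np.load('pics/s20.npz');B=cloud(b);f=b['frame'].astype(int);v,u=np.mgrid[:420,:560]
m=(u>402)&(u<440)&(v>160)&(v<208)&(B[...,2]>.15)&(B[...,0]<.45)&(f.min(-1)>70);Q=B[m]
for lo in(.17,.185,.2,.215,.23,.245):
    k=Q[(Q[:,2]>lo)&(Q[:,2]<lo+.015)]
    if len(k)>20:
        r=np.array([.0230]); 
        from scipy.optimize import least_squares
        s=least_squares(lambda p:np.hypot(k[:,0]-p[0],k[:,1]-p[1])-.023,[.42,-.45],loss='soft_l1',f_scale=.001); print(lo,len(k),s.x.round(4))
print(Q[:,2].min())
E
```

```text
dish [ 0.35840754 -0.54547497  0.01771119] [ 0.35914149 -0.51569575  0.01556027] [ 0.38778983 -0.54850677  0.01525515]
0.17 131 [ 0.4207 -0.448 ]
0.185 181 [ 0.4208 -0.4479]
0.2 197 [ 0.4212 -0.448 ]
0.215 187 [ 0.4213 -0.4486]
0.23 275 [ 0.4227 -0.4502]
0.245 115 [ 0.4241 -0.4588]
0.1710502500359157
```

The bottle is vertical (axis within 1 mm over its height), with its centre predicted at (0.421, −0.448), giving a gap of about 36 mm. Lowering.

Call:
{"api": "drive_tool", "payload": {
  "deltas": [0,0,1.5,0,0,0,4,0,0,0,6.5,0,0,0,9,0,0,0,11.5,0,0,0,13.5,0,0,0,15,0,0,0,16,0,0,0,16.4,0,0,0,16.6,0,0,0,16.6,0]
}}

```text
t: 26.5
tcp_pos: [0.4216, -0.4523, 0.0536]
tool_rot: [0.866, 0.5, 0.002, 0.002]
force: [-1.3, -0.6, -0.4]
finger_gap: 0.266
```

Call:
{"api": "drive_tool", "payload": {
  "deltas": [0,0,0.1,0,0,0,0.2,0,0,0,0.3,0,0,0,0.4,0,0,0,0.5,0,0,0,0.5,0]
}}

```text
t: 27.1
tcp_pos: [0.4215, -0.4522, 0.0485]
tool_rot: [0.866, 0.5, 0.002, 0.002]
force: [-0.1, 0.8, -2.0]
finger_gap: 0.26
```

Call:
{"api": "drive_tool", "payload": {
  "deltas": [0,0,0.1,0,0,0,0.2,0,0,0,0.25,0,0,0,0.25,0]
}}

```text
t: 27.5
tcp_pos: [0.4215, -0.4522, 0.0462]
tool_rot: [0.866, 0.5, 0.001, 0.002]
force: [0.1, 0.7, 1.7]
finger_gap: 0.266
```

```bash
python3 - <<'E'
from h import *
st=manip.sense();print(st['tcp_pos'],st['force'],st['finger_gap']*85)
s=snap('scene','s21'); im=s['frame'][150:310,300:500,::-1]; cv2.imwrite('pics/s21q.png',cv2.resize(im,None,fx=3.7,fy=3.7,interpolation=cv2.INTER_CUBIC))
E
```

```text
[ 0.4215105  -0.45223415  0.04623189] [0.12503126 0.74656482 1.68674521] 22.58012127182958
```

View pics/s21q.png

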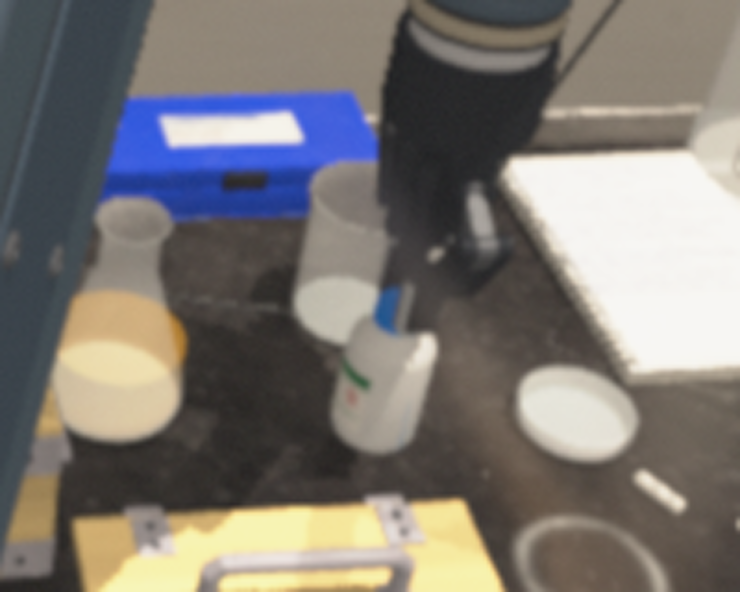

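Contact at the predicted height (force rose from −2 to +1.7 N). Releasing and rising.

Call:
{"api": "drive_tool", "payload": {
  "deltas": [0,0,0.05,0,0,0,0.05,0]
}}

```text
t: 27.75
tcp_pos: [0.4215, -0.4523, 0.0462]
tool_rot: [0.866, 0.5, 0.001, 0.002]
force: [-0.3, 1.4, 4.5]
finger_gap: 0.265
```

Call:
{"api": "drive_tool", "payload": {
  "deltas": [0,0,0,0,0,0,0,0,0,0,0,0,0,0,0,0,0,0,0,0,0,0,-1,0,0,0,-3,0,0,0,-6,0,0,0,-10,0,0,0,-14,0,0,0,-18,0,0,0,-18,0],
  "hand": 4
}}

```text
t: 28.95
tcp_pos: [0.4233, -0.4557, 0.234]
tool_rot: [0.866, 0.5, 0.002, 0.009]
force: [-0.3, -0.0, 0.8]
finger_gap: 0.465
```

Call:
{"api": "drive_tool", "payload": {
  "deltas": [3,0,0,0,7,0,0,0,11,0,0,0,15,0,0,0,19,0,0,0,23,0,0,0,27,0,0,0,31,0,0,0,35,0,0,0,38,0,0,0,40,0,0,0,40,0,0,0]
}}

```text
t: 30.15
tcp_pos: [0.6239, -0.1065, 0.2311]
tool_rot: [0.865, 0.502, 0.002, 0.009]
force: [0.4, 0.6, 0.7]
finger_gap: 0.469
```

```bash
python3 - <<'E'
from h import *
st=manip.sense();print(st['t'],st['tcp_pos'],st['force'],st['finger_gap']*85)
snap('scene','s22');snap('top','t22')
E
```

```text
30.15 [ 0.62394545 -0.10651582  0.2311383 ] [0.38209072 0.64930244 0.6797039 ] 39.876562964390025
```

View pics/s22.png

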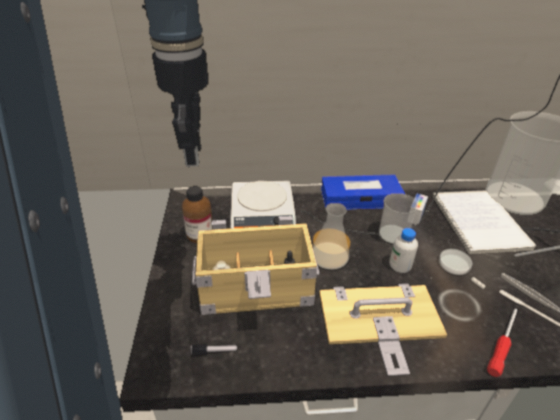

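View pics/t22.png

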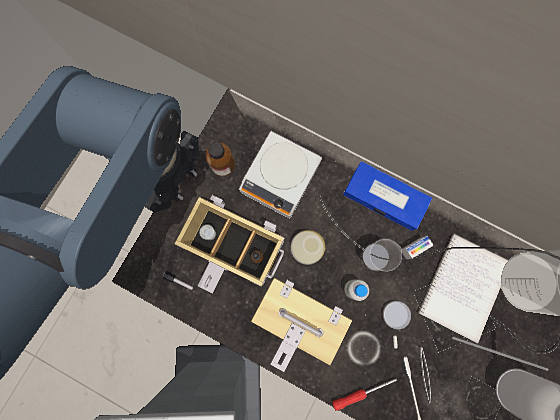

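```bash
python3 - <<'E'
from h import *
t=np.load('pics/t22.npz');P=cloud(t);f=t['frame'].astype(int);v,u=np.mgrid[:420,:560];z=P[...,2]
t0=np.load('pics/top1.npz');P0=cloud(t0)
def circ(A,a0,b0,c0,d0,lo,hi):
    reg=(u>a0)&(u<b0)&(v>c0)&(v<d0)&(A[...,2]>lo)&(A[...,2]<hi); (x,y),r=cv2.minEnclosingCircle((A[reg][:,:2]*1000).astype(np.float32)); return round(x,1),round(y,1),round(r,1),A[reg].mean(0).round(4)
for n,a in dict(beaker=(358,405,230,280,.085,.1),flask=(285,330,220,275,.12,.14),amber=(200,240,138,182,.112,.135)).items(): print(n,circ(P0,*a),circ(P,*a))
print('cap',circ(P,340,375,275,305,.085,.1)); print('body',circ(P,340,375,275,305,.05,.085))
m=(u>250)&(u<352)&(v>275)&(v<365)&(f[...,0]-f[...,2]>50);Q=P[m];c=Q.mean(0);w=np.linalg.svd(Q-c,full_matrices=False)[2][2];print('lid',c,w,np.percentile(Q[:,2],[2,98]))
for n,(a,b,cc,d) in dict(b=(355,410,225,280),fl=(285,330,220,275),am=(203,240,138,182)).items():
    D=abs(t['frame'][cc:d,a:b].astype(int)-t0['frame'][cc:d,a:b]).sum(-1); print(n,D.mean(),np.percentile(D,95))
b=np.load('pics/s22.npz');B=cloud(b);g=b['frame'].astype(int)
m=(u>388)&(u<420)&(v>228)&(v<274)&(g.min(-1)>90)&(B[...,0]<.45)&(B[...,2]>.01);Q=B[m]
from scipy.optimize import least_squares
for lo in(.01,.025,.04,.055):
    k=Q[(Q[:,2]>lo)&(Q[:,2]<lo+.015)]; print(lo,len(k),least_squares(lambda p:np.hypot(k[:,0]-p[0],k[:,1]-p[1])-.023,[.42,-.45],loss='soft_l1',f_scale=.001).x.round(4))
E
```

```text
beaker (496.6, -508.4, 36.7, array([ 0.4984, -0.517 ,  0.0915])) (496.2, -508.3, 36.6, array([ 0.4978, -0.517 ,  0.0914]))
flask (520.2, -343.3, 20.0, array([ 0.521 , -0.3446,  0.1274])) (520.0, -343.6, 20.0, array([ 0.521 , -0.3445,  0.1275]))
amber (735.2, -141.4, 17.6, array([ 0.7332, -0.1424,  0.1252])) (734.8, -141.4, 17.5, array([ 0.7332, -0.1422,  0.1253]))
cap (420.3, -449.8, 13.6, array([ 0.4201, -0.4488,  0.0931]))
body (420.5, -449.0, 23.0, array([ 0.4213, -0.444 ,  0.0697]))
lid [ 0.354772   -0.32087491  0.01659521] [-0.84916458  0.51344112  0.12368403] [0.00813248 0.10556549]
b 5.6952066115702475 13.0
fl 4.774949494949495 12.0
am 10.087837837837839 49.649999999999864
0.01 121 [ 0.4213 -0.4485]
0.025 120 [ 0.4213 -0.4485]
0.04 108 [ 0.4211 -0.4488]
0.055 202 [ 0.4221 -0.4498]
```

```bash
python3 - <<'E'
from station import manip
print(manip.sign_off(), manip.sense()['t'])
E
```

```text
the job is handed in; nothing more can be done
the job is handed in; nothing more can be done
```

The job is done as asked and handed in at about 30 s of the 72 s; no verdict was reported. I pulled the pin and laid it on the bench in front of the chest. I then tipped the lid free and set it flat, handle up, at right-front, and stood the white bottle beside the beaker.

**Last checks**
- **Bottle:** it stands upright at about (0.421, −0.449), its axis straight to about 1.5 mm over its height. The gap to the beaker is about 36 mm.
- **Beaker, flask and brown bottle:** all within 0.5 mm of where they started.
- **Lid:** measured flat to about 8 mrad after release, and clear of the pin in the final pictures.
- **Other two bottles:** the final pictures show both still in their cells.

**What failed or disagreed**
- **First pin grasp:** it closed on nothing. The real finger tips sat about 37–40 mm higher than the reported TCP, so I corrected by camera and by bench contact, and the second grasp held.
- **Final lid fit:** the last automatic plane fit from the top view picked up chest pixels and was useless. The flatness figure is from the scene view just after release; the final pictures agree by eye.

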